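# Nip up the gluing press with a ratchet ring spanner

### The job

Three plywood sheets have been glued and stacked in the green hand press. Take the ratchet ring spanner off its plywood rest, put its ring fully down over the hexagon head of the press screw, and swing the handle to and fro (clockwise strokes drive, return strokes slip) until the screw's foot is down on the steel plate and the screw is nipped up snug: about 1.2 N m of turning moment, where the loose screw takes about 0.2. Do not overtighten it, leave the spanner sitting on the hexagon, let go, and disturb nothing else on the table.

Things in the scene. Friction and masses are not known exactly. Their poses are not given: they have to be found in the camera images.
- grip (a point): Point on the spanner's steel shank, half-way up, 65 mm from the ring's centre, where its weight balances. The shank there is 24 mm wide and 14 mm thick, from 28 to 95 mm from the ring's centre. On the rest it lies 41 mm above the table, 35 mm above the rest's base board, with nothing beside it. x points along the handle to the ring, z up.
- ring (a point): Centre of the spanner's ring, half-way up its 14 mm height, 57 mm wide outside. In it a ratchet wheel with a through hexagon hole, 28.4 mm across flats, belled out over the lowest 4.5 mm. The wheel's turn in the ring is unknown. It clicks every 20 degrees and drives when the handle swings clockwise seen from above; the other way it slips with little drag.
- spanner: The whole ratchet ring spanner, 262 mm long, about 0.42 kg, lying right way up on the rest. Origin at the ring's centre on its underside; the handle (20 mm wide, 12 mm thick beyond 95 mm) runs along -x to x = -233 mm. Fully down and let go it stays on the hexagon, handle sagging a few degrees. A ring put on tilted or with its corners not matching sticks several mm too high.
- hex_top (a point): Top of the press screw's head, on the screw's vertical axis. From here down: a cone 5 mm high, widening from 19 to 26 mm, then a hexagon 13 mm high, 27 mm across flats, then a collar 39 mm wide that carries the ring when it is fully down. Flats face 30, 90, 150... degrees from the point's x axis, which turns with the screw.
- hex_seat (a point): Point on the screw's axis where the ring's centre (ring) lies when the ring is fully down on the collar: 11 mm below hex_top. It goes down 4 mm for each clockwise turn of the screw.
- screw: The steel press screw, hexagon on top, round foot below. Clockwise from above lowers it 4 mm a turn; loose it takes 0.1 to 0.25 N m. The foot starts 0.4 to 1.5 mm above the plate. Once it bears, the moment climbs to 1.2 N m (some 150 N of press: snug) over about 80 degrees; under 0.9 is slack, over 1.6 too tight, 2 crushes the stack. It does not run back. Origin on the axis at table level.
- plate: Steel plate 85 x 85 x 10 mm on top of the glued stack, under the screw's foot; it gives well under 1 mm when pressed. Origin at the middle of its underside.
- press: Green hand press, bolted down, base 150 (x) x 250 (y) x 18 mm, origin under the screw's axis on the table. Crossbeam along y, 52 mm wide, top at 165 mm. Steel columns 22 mm thick at y = +95 and -95 mm rise to 227 mm, above the ring, so the handle can swing only about 55 degrees (gripper included) either side of the press's -x side (towards the robot), not right round.
- rest: Laser-cut plywood rest fixed to the table, base 235 x 66 x 6 mm, with two notched uprights (79 mm wide at x = +106 mm under the ring, 60 mm wide at x = -75 mm; cheeks up to 42 mm high) that carry the spanner, ring towards +x. Origin at the middle of its underside.
- kit_box: Open cardboard box 200 x 130 x 50 mm of cut plywood pieces, fixed; a bystander. Origin at the middle of its underside.
- water_bottle: Clear water bottle, 64 mm thick, 200 mm tall, a bystander. Origin at the middle of its underside.
- glue_bottle: White glue bottle, 56 mm thick, 150 mm tall, a bystander. Origin at the middle of its underside.
- tissue_box: Paper tissue box, 110 x 110 x 100 mm, a bystander. Origin at the middle of its underside.

How it is judged:
By the outcome, as a careful person would: the job done as asked, in the order asked, and still so for the second after the job is handed in, with the robot touching nothing.
It also fails if it takes over 72 s, if anything falls off the work surface, if the arm or the gripper's body presses on something with over 40 N, if the wrist force passes 120 N, or if a joint passes its speed limit or range.

### The arm

A 6-joint arm with a two-finger parallel gripper is mounted at the origin on the work surface. World frame = base frame: x ahead of the robot, y to its left, z up, the work surface at z = 0. Lengths are in m, angles in rad, forces in N, time in s.
With the tool pointing down it reaches from about 0.275 to 0.825 m from the base axis. Payload 4.9 kg.
Tool frame: the origin (TCP) lies midway between the tips of the shut fingers; the grasp point (between the pads) lies 19 mm behind it (bot.grip_depth is the distance from the TCP to the grasp point, in m); y points along the fingers, x is the direction in which the jaws open and shut, and the axes are right-handed (so a half turn about y gives the same grasp; the last joint's range is limited). The gripper opens to 85 mm and grips with 20 to 120 N. Pads are 22 mm wide; open, the fingers measure 114 mm over their backs; the gripper's body (76 mm by 85 mm) begins 54 mm behind the grasp point. The pads swing forward as they close: fully open they stand 13 mm farther back than shut.
Start: joints at [1.143, 0.326, -0.193, 1.052, 0, 1.437], TCP at [0.159, 0.526, 0.231] pointing down, gripper open.
Joint ranges: [-2.65, 2.65], [-0.97, 1.79], [-1.3, 1.35], [-1.93, 2.1], [-1.47, 1.37], [-3.14, 3.14]. Speed limits (rad/s): [2.57, 2.57, 3.14, 3.14, 3.14, 3.14].

### API

Orientations are given as a unit quaternion [w, x, y, z].
In Python, from cell import bot gives the robot as it stands. Calls block until the motion is done:
- bot.move_pose(position, orientation): joint-space move of the TCP to a pose.
- bot.move_linear(position, speed=0.15, rotation=None, until_force=None): straight line of the TCP; rotation=None keeps the orientation; speed is the mean speed in m/s. With until_force (N) it stops when the force on the tool has changed by that much, and returns True; else False.
- bot.goto_joints(angles): joint-space move.
- bot.set_gripper(opening, grasp_force=None): opening from 0.0 (shut) to 1.0 (fully open); grasp_force is the grip in N (None keeps the last); returns when the fingers have stopped.
- bot.wait(seconds).
- bot.solve_ik(position, orientation): joint angles nearest the present ones, or None.
- bot.camera(name): name is "scene" or "top" or "wrist"; returns the picture (480x640x3 uint8, red, green, blue); there is no depth.
- bot.calibration(name): a dict with "mtx" (3x3 intrinsics, pixels), "extrinsics" (4x4, takes a point from world to camera coordinates); the wrist camera has in their place "hand_eye" (4x4, takes a point from camera to tool coordinates, whose origin is the TCP and whose axes are the tool frame's). Camera axes: x right, y down, z forward; pixel columns grow to the right and rows downward; lengths in m; the calibration is good to about 2 mm. The wrist camera is an equidistant fisheye: a pixel r from the principal point sees the ray r / f radians off the axis. A picture is of the moment at which its call begins: read the wrist's pose just before it. calibration takes no time and is no camera call.
A pose or a line that the arm cannot do raises bot.PlanningError and nothing moves.
- bot.close_job(): hands the job in, once; it reports no verdict.
Trained networks look in the newest picture that a camera, given by its name, has taken for a name from the list of things; names that differ only in an ending like _2 or _b are one class to them, and where a whole thing is asked for, a point or a joint stands for the part that bears it (a point fixed in the world has none). Each returns a list of dicts, best first, with "confidence" (0 to 1); they miss things now and then, are a little off and sometimes report something else, mostly with a low value. They report only what shows in the picture. A call takes as long as a camera call.
- bot.search_frame(camera, thing): "bbox" ([left, top, width, height] in pixels, round what is visible of it).
Readings, each from a call of its own:
- bot.read_clock(): time.
- bot.read_joint_positions(): joint angles.
- bot.read_joint_vel(): joint speeds.
- bot.read_joint_efforts(): joint torques, N m.
- bot.read_position(): TCP position.
- bot.read_tool_rot(): TCP orientation.
- bot.read_ft_force(): force on the tool from outside, world axes, zero at the start.
- bot.read_moment(): the same for the moment, N m.
- bot.read_gripper_width(): opening from 0.0 (shut) to 1.0 (fully open).
Only numpy, scipy, OpenCV 4.12 (cv2) and the standard library are available. Lean on these libraries where they do the work, as an engineer would, in place of code of your own. Each camera call takes 0.05 s, during which the arm holds its last target.

## Working session

There is one attempt and no reset: what is moved stays moved. The work goes in short steps, each a Python script; the robot and the scene stay as the last script left them, time stands still between calls to the robot, and variables do not carry over. Pictures are saved under pics/ and viewed, and the job is handed in when it is done.

```bash
ls; mkdir -p pics; python3 - <<'E'
from cell import bot
import cv2,numpy as np
np.set_printoptions(precision=4,suppress=True)
for c in ["scene","top","wrist"]:
    im=bot.camera(c); cv2.imwrite(f"pics/{c}0.png",im[:,:,::-1])
    print(c,bot.calibration(c))
    for t in ["spanner","ring","grip","hex_top","screw","press","rest"]:
        r=bot.search_frame(c,t)
        print(t,[(np.round(d["bbox"],1).tolist(),round(d["confidence"],2)) for d in r[:2]])
print(bot.read_clock(),bot.read_position(),bot.read_tool_rot())
E
```

```text
pics
scene {'mtx': array([[438.5816,   0.    , 323.6684],
       [  0.    , 438.5816, 243.4784],
       [  0.    ,   0.    ,   1.    ]]), 'extrinsics': array([[-0.5536,  0.8328, -0.0024,  0.3451],
       [ 0.7199,  0.4771, -0.5041, -0.3926],
       [-0.4187, -0.2808, -0.8636,  1.2123],
       [ 0.    ,  0.    ,  0.    ,  1.    ]])}
spanner [([188.1, 136.4, 85.8, 69.5], 0.94)]
ring [([192.2, 137.4, 83.8, 67.8], 0.85)]
grip [([188.7, 138.4, 86.6, 64.8], 0.67)]
hex_top [([339.2, 205.8, 26.7, 53.3], 0.96)]
screw [([341.4, 208.4, 24.1, 51.6], 0.78)]
press [([283.6, 178.6, 137.2, 139.7], 0.71)]
rest [([195.4, 143.1, 91.0, 69.5], 0.73)]
top {'mtx': array([[542.4835,   0.    , 318.1534],
       [  0.    , 542.4835, 235.8701],
       [  0.    ,   0.    ,   1.    ]]), 'extrinsics': array([[-0.0184, -0.9997, -0.0182,  0.013 ],
       [-0.9848,  0.0213, -0.1723,  0.6531],
       [ 0.1727,  0.0147, -0.9849,  1.1488],
       [ 0.    ,  0.    ,  0.    ,  1.    ]])}
spanner [([452.3, 226.0, 31.7, 124.0], 0.96)]
ring [([453.6, 229.8, 27.4, 115.4], 0.96)]
grip [([448.7, 225.9, 32.2, 118.2], 0.88)]
hex_top [([288.3, 252.5, 18.3, 16.2], 0.84)]
screw [([288.7, 251.5, 18.4, 24.2], 0.77)]
press [([239.3, 227.6, 122.5, 84.3], 0.87), ([289.0, 248.2, 18.7, 28.5], 0.57)]
rest [([435.9, 243.8, 45.0, 109.8], 0.93)]
wrist {'mtx': array([[371.6483,   0.    , 317.3701],
       [  0.    , 371.6483, 234.3562],
       [  0.    ,   0.    ,   1.    ]]), 'hand_eye': array([[ 1.    ,  0.001 ,  0.0009, -0.0009],
       [-0.0005, -0.2912,  0.9567, -0.1419],
       [ 0.0012, -0.9567, -0.2912,  0.0745],
       [ 0.    ,  0.    ,  0.    ,  1.    ]])}
spanner []
ring []
grip [([2.0, 451.8, 3.4, 13.4], 0.4)]
hex_top []
screw [([109.5, 458.0, 51.5, 21.0], 0.57)]
press [([107.3, 455.9, 53.9, 24.1], 0.57)]
rest []
1.2 [0.1593 0.5265 0.2313] [ 0.5678 -0.5678 -0.4214  0.4214]
```

View pics/scene0.png

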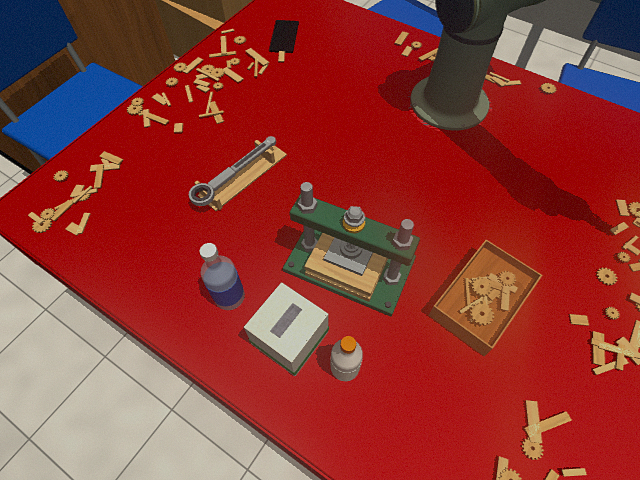

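View pics/top0.png

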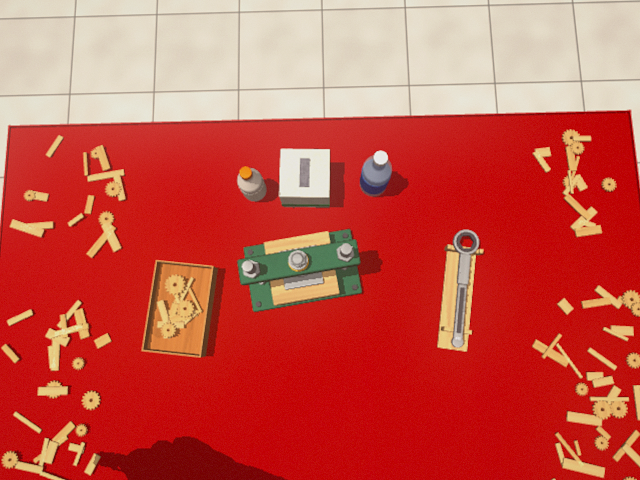

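View pics/wrist0.png

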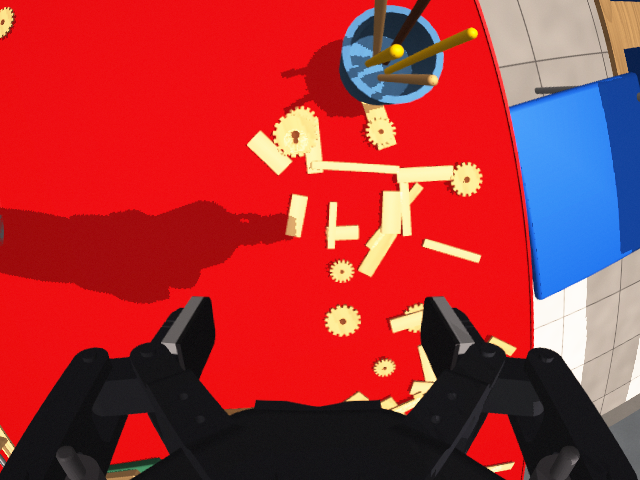

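```bash
cat > h.py <<'E'
from cell import bot
import cv2,numpy as np
from scipy.spatial.transform import Rotation as R
from scipy.optimize import least_squares
np.set_printoptions(precision=4,suppress=True)
def ray(c,u,v):
    k=bot.calibration(c);K=k["mtx"];E=k["extrinsics"]
    d=E[:3,:3].T@np.array([(u-K[0,2])/K[0,0],(v-K[1,2])/K[1,1],1.]);return -E[:3,:3].T@E[:3,3],d/np.linalg.norm(d)
def wray(u,v,p,q):
    k=bot.calibration("wrist");K=k["mtx"];H=k["hand_eye"]
    a=np.array([u-K[0,2],v-K[1,2]]);r=np.hypot(*a);t=r/K[0,0]
    d=np.array([*(a/max(r,1e-9)*np.sin(t)),np.cos(t)])
    Rt=Rq(q);o=np.array(p)+Rt@H[:3,3];return o,Rt@H[:3,:3]@d
def wproj(P,p,q):
    k=bot.calibration("wrist");K=k["mtx"];H=k["hand_eye"]
    t=Rq(q).T@(np.array(P)-p);c=H[:3,:3].T@(t-H[:3,3])
    th=np.arctan2(np.hypot(c[0],c[1]),c[2]);f=th*K[0,0]/np.hypot(c[0],c[1]);return np.array([K[0,2]+c[0]*f,K[1,2]+c[1]*f])
def Rq(q): return R.from_quat([q[1],q[2],q[3],q[0]]).as_matrix()
def atz(od,z): o,d=od;return o+d*(z-o[2])/d[2]
def tri(rs):
    A=sum(np.eye(3)-np.outer(d,d) for o,d in rs);b=sum((np.eye(3)-np.outer(d,d))@o for o,d in rs);return np.linalg.solve(A,b)
def quat(psi,tilt=0.):
    # tool y down, tool z at heading psi (horizontal)
    z=np.array([np.cos(psi),np.sin(psi),0]);y=np.array([0,0,-1.]);x=np.cross(y,z)
    M=np.stack([x,y,z],1)
    q=R.from_matrix(M).as_quat();return np.array([q[3],q[0],q[1],q[2]])
def save(c,name):
    im=bot.camera(c);cv2.imwrite(f"pics/{name}.png",im[:,:,::-1]);return im
E
python3 - <<'E'
from h import *
print(Rq(bot.read_tool_rot()))
r=atz(ray("top",466,242),.048);e=atz(ray("top",457.5,343),.047)
print("ring",r,"end",e,np.linalg.norm(r-e))
h=tri([ray("top",298,258),ray("scene",354,212)]);print("hextop",h)
for z in (.19,.2,.21): print(z, atz(ray("top",297.5,257.5),z),atz(ray("scene",354,211),z))
# columns
a=tri([ray("top",250,265),ray("scene",307,186)]);b=tri([ray("top",346,248),ray("scene",405.5,224)]);print(a,b)
psi=np.arctan2(r[1]-e[1],r[0]-e[0]);print("psi",psi)
g=r+(e-r)/np.linalg.norm(e-r)*.065
for z in (.3,.2,.03):
  for s in (0,np.pi): print(z,s,bot.solve_ik([g[0],g[1],z],quat(psi+s)))
for d in (-55,-30,0,30,55):
  for s in (0,np.pi):
    a=np.deg2rad(d); print(d,s,bot.solve_ik(h+np.array([-.065*np.cos(a),-.065*np.sin(a),.02]),quat(a+s)))
E
```

```text
[[ 0.2896  0.     -0.9572]
 [ 0.9572  0.      0.2896]
 [ 0.     -1.     -0.    ]]
ring [ 0.6338 -0.3284  0.048 ] end [ 0.414  -0.2961  0.047 ] 0.2222035763605989
hextop [0.5844 0.0384 0.2035]
0.19 [0.5877 0.0392 0.19  ] [0.5738 0.0339 0.19  ]
0.2 [0.5863 0.0387 0.2   ] [0.58  0.037 0.2  ]
0.21 [0.585  0.0381 0.21  ] [0.5862 0.0402 0.21  ]
[0.6073 0.0529 0.3264] [0.5824 0.0379 0.2257]
psi -0.14609783110470714
0.3 0 [-0.6235  0.4983  0.2438  1.3163  0.      2.6642]
0.3 3.141592653589793 [-0.6235  0.4983  0.2438  1.3163  0.     -0.4774]
0.2 0 [-0.6235  0.538   0.0564  1.0892  0.      2.6642]
0.2 3.141592653589793 [-0.6235  0.538   0.0564  1.0892  0.     -0.4774]
0.03 0 [-0.6235  0.693  -0.1368  0.741   0.      2.6642]
0.03 3.141592653589793 [-0.6235  0.693  -0.1368  0.741   0.     -0.4774]
-55 0 [ 0.0329  0.3402 -0.1929  1.0377  0.     -2.1488]
-55 3.141592653589793 [ 0.0329  0.3402 -0.1929  1.0377  0.      0.9928]
-30 0 [-0.0051  0.3    -0.2503  1.0205  0.     -2.6231]
-30 3.141592653589793 [-0.0051  0.3    -0.2503  1.0205  0.      0.5185]
0 0 [-0.068   0.278  -0.2809  1.0119  0.      3.0736]
0 3.141592653589793 [-0.068   0.278  -0.2809  1.0119  0.     -0.068 ]
30 0 [-0.1286  0.2914 -0.2624  1.017   0.      2.4893]
30 3.141592653589793 [-0.1286  0.2914 -0.2624  1.017   0.     -0.6522]
55 0 [-0.162   0.3266 -0.2126  1.0316  0.      2.0196]
55 3.141592653589793 [-0.162   0.3266 -0.2126  1.0316  0.     -1.1219]
```

```bash
python3 - <<'E'
import cv2
a=cv2.imread("pics/top0.png");cv2.imwrite("pics/crops0.png",cv2.hconcat([cv2.resize(a[220:320,230:330],(400,400),interpolation=cv2.INTER_CUBIC),cv2.resize(a[220:320,420:520],(400,400),interpolation=cv2.INTER_CUBIC)]))
b=cv2.imread("pics/scene0.png");cv2.imwrite("pics/crops1.png",cv2.resize(b[170:310,280:420],(560,560),interpolation=cv2.INTER_CUBIC))
E
```

```text
(no output)
```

View pics/crops0.png

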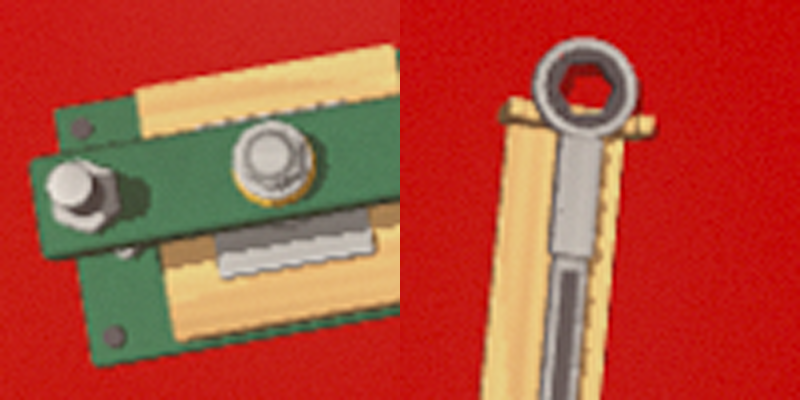

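View pics/crops1.png

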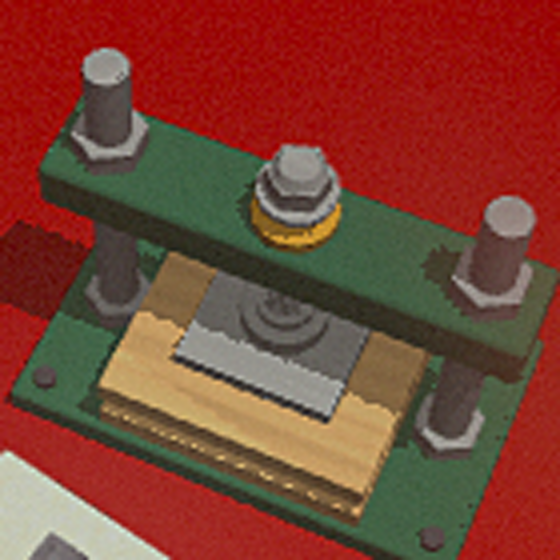

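```bash
python3 - <<'E'
from h import *
h=tri([ray("top",297,258.5),ray("scene",355.5,209.3)]);print("hextop",h)
a=atz(ray("top",247.5,267),.227);b=atz(ray("top",346,248.5),.227);print(a,b,np.arctan2(a[0]-b[0],a[1]-b[1]),np.linalg.norm(a-b))
t0=bot.read_clock()
bot.move_pose([h[0]+.02,h[1],.29],quat(np.pi)); p,q=bot.read_position(),bot.read_tool_rot();save("wrist","w_hex")
print(bot.read_clock()-t0,p.tolist(),q.tolist())
for t in ("hex_top","press"): print(bot.search_frame("wrist",t))
psi=-.146
bot.move_pose([.634+.03,-.3284,.14],quat(psi+np.pi)); p,q=bot.read_position(),bot.read_tool_rot();save("wrist","w_ring")
print(bot.read_clock()-t0,p.tolist(),q.tolist())
for t in ("ring","spanner"): print(bot.search_frame("wrist",t))
print(bot.read_ft_force(),bot.read_moment(),bot.read_clock())
E
```

```text
hextop [0.5825 0.0399 0.2108]
[0.5665 0.132  0.227 ] [ 0.5979 -0.0549  0.227 ] -0.16644551985506095 0.1895103274364554
2.4000000000000004 [0.6023345277237305, 0.040814107234495536, 0.28995528211354094] [-0.4998022142861912, 0.499576748600463, 0.5003361519575588, -0.5002844729718411]
[{'bbox': [285.6, 160.4, 58.7, 76.7], 'confidence': 0.85}]
[{'bbox': [152.3, 95.2, 338.0, 165.3], 'confidence': 0.86}]
4.0417 [0.6648469749205872, -0.32703279320295714, 0.14104639020306706] [-0.5343761997856444, 0.535025127331165, 0.4629985303241132, -0.4624095058977865]
[{'bbox': [265.7, 1.5, 82.1, 238.7], 'confidence': 0.73}]
[{'bbox': [265.1, 0.2, 85.3, 236.4], 'confidence': 0.81}, {'bbox': [244.2, 0.1, 124.3, 178.3], 'confidence': 0.44}]
[-0.0846 -0.272   0.3767] [-0.0262  0.0344 -0.0296] 5.3417
```

```bash
python3 - <<'E'
import cv2
a=cv2.imread("pics/w_hex.png");b=cv2.imread("pics/w_ring.png")
A=cv2.resize(a[140:260,260:380],(400,400),interpolation=cv2.INTER_CUBIC)
B=cv2.resize(b[140:260,250:370],(400,400),interpolation=cv2.INTER_CUBIC)
cv2.imwrite("pics/wc0.png",cv2.hconcat([A,B]))
E
```

```text
(no output)
```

View pics/wc0.png

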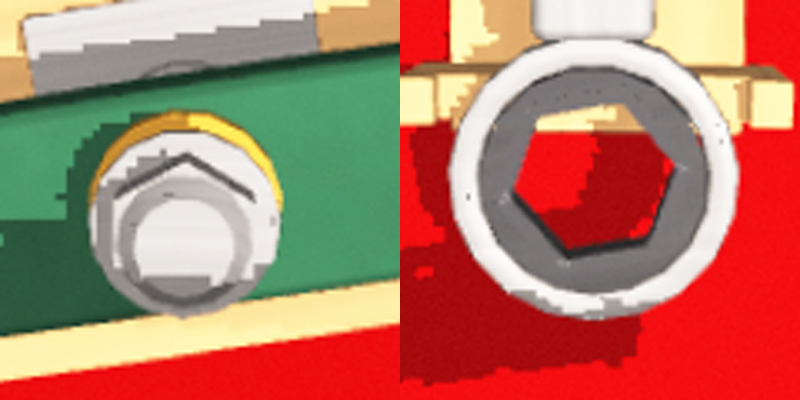

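View pics/w_ring.png

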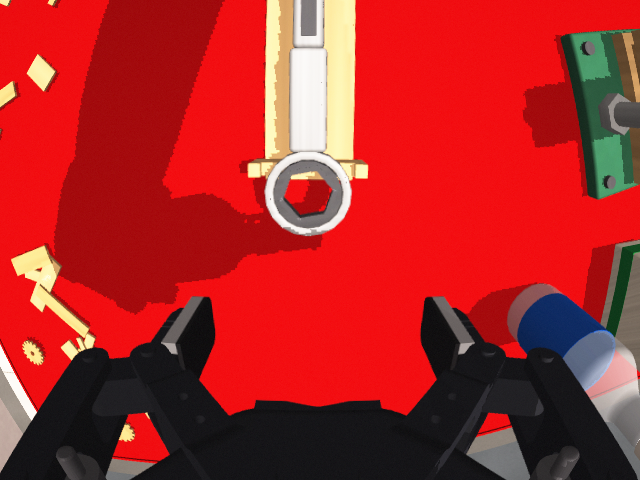

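View pics/w_hex.png

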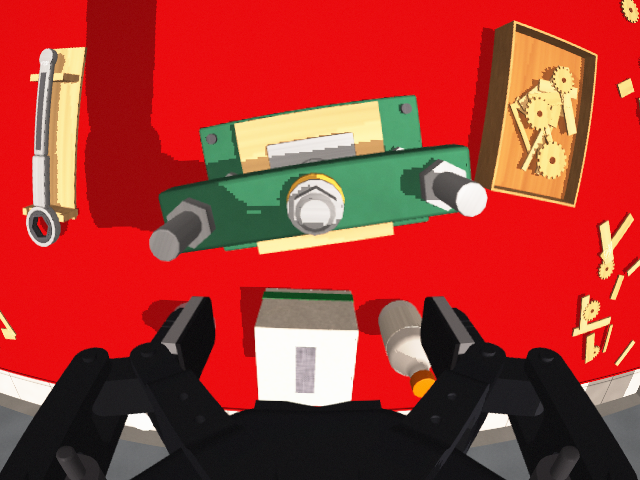

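```bash
cat > est.py <<'E'
from h import *
ph=np.array([0.6023345277237305, 0.040814107234495536, 0.28995528211354094]);qh=[-0.4998022142861912, 0.499576748600463, 0.5003361519575588, -0.5002844729718411]
pr=np.array([0.6648469749205872, -0.32703279320295714, 0.14104639020306706]);qr=[-0.5343761997856444, 0.535025127331165, 0.4629985303241132, -0.4624095058977865]
E
python3 - <<'E'
from est import *
w=wray(316.1,212,ph,qh)
print(tri([ray("top",297,258.5),ray("scene",355.5,209.3),w]),tri([ray("top",297,258.5),w]),tri([ray("scene",355.5,209.3),w]))
for z in (.2,.205,.21): print(z,atz(w,z),atz(ray("top",297,258.5),z),atz(ray("scene",355.5,209.3),z))
# ring
C=np.array([[136,120],[212,103],[280,168],[250,242],[168,256],[114,195]])/3.3333+[250,140]
W=np.array([atz(wray(u,v,pr,qr),.048) for u,v in C])
c=W.mean(0);d=W[:,:2]-c[:2];print("ring c hex",c,np.hypot(*d.T)*1e3)
an=np.degrees(np.arctan2(d[:,1],d[:,0]));print(an,an%60)
# ring outer circle top
o=[(450,185),(738,185),(594,40),(596,318)]
O=np.array([atz(wray((x-400)/3.3333+250,y/3.3333+140,pr,qr),.048) for x,y in o]);print("outer",(O[0]+O[1])/2,(O[2]+O[3])/2,np.linalg.norm(O[0]-O[1]),np.linalg.norm(O[2]-O[3]))
# shank edges
for y in (60,100,140):
  L=atz(wray(291,y,pr,qr),.048);Rr=atz(wray(326,y,pr,qr),.048);print((L+Rr)/2,np.linalg.norm(L-Rr))
# head
for z in (.193,.187):
  H=np.array([atz(wray(x/3.3333+260,y/3.3333+140,ph,qh),z) for x,y in [(118,193),(185,155),(253,198)]])
  e=np.diff(H,axis=0);print(z,H,np.hypot(e[:,0],e[:,1]),np.degrees(np.arctan2(e[:,1],e[:,0])))
E
```

```text
[0.5818 0.0396 0.2096] [0.5851 0.0397 0.1932] [0.581  0.0397 0.2089]
0.2 [0.5833 0.0394 0.2   ] [0.5844 0.0397 0.2   ] [0.5754 0.0373 0.2   ]
0.205 [0.5821 0.0394 0.205 ] [0.5837 0.0394 0.205 ] [0.5785 0.0389 0.205 ]
0.21 [0.5809 0.0394 0.21  ] [0.5831 0.0391 0.21  ] [0.5816 0.0405 0.21  ]
ring c hex [ 0.6343 -0.3294  0.048 ] [16.1733 15.6064 16.8887 16.35   15.7466 15.6187]
[-145.8695  158.3341   90.5812   34.0433  -26.868   -88.2825] [34.1305 38.3341 30.5812 34.0433 33.132  31.7175]
outer [ 0.635  -0.3294  0.048 ] [ 0.6345 -0.3291  0.048 ] 0.05580978364238307 0.054874578507075604
[ 0.5493 -0.3166  0.048 ] 0.021666574079424673
[ 0.5748 -0.3203  0.048 ] 0.0217149211409261
[ 0.5998 -0.3239  0.048 ] 0.021931734325532217
0.193 [[0.5755 0.0258 0.193 ]
 [0.5679 0.0389 0.193 ]
 [0.5764 0.0523 0.193 ]] [0.0152 0.0159] [119.9382  57.4922]
0.187 [[0.5767 0.0254 0.187 ]
 [0.5689 0.0389 0.187 ]
 [0.5776 0.0526 0.187 ]] [0.0156 0.0163] [119.9382  57.4922]
```

```bash
python3 - <<'E'
from h import *
psi=np.radians(-8.4);ring=np.array([.6347,-.3293,0]);u=np.array([np.cos(psi),np.sin(psi),0])
g=ring-.065*u
q=quat(psi+np.pi)
bot.move_pose(g+[0,0,.10],q)
bot.move_linear(g+[0,0,.023],speed=.12)
print(bot.read_position()-g,bot.read_ft_force())
bot.set_gripper(0.0,grasp_force=90)
print(bot.read_gripper_width(),bot.read_ft_force(),bot.read_moment())
bot.move_linear(g+[0,0,.06],speed=.06)
print(bot.read_position()-g,bot.read_ft_force(),bot.read_moment(),bot.read_gripper_width())
save("wrist","w_grip");save("scene","s_grip");save("top","t_grip")
print(bot.read_clock())
E
python3 - <<'E'
import cv2
b=cv2.imread("pics/s_grip.png");t=cv2.imread("pics/t_grip.png");w=cv2.imread("pics/w_grip.png")
cv2.imwrite("pics/g1.png",cv2.hconcat([cv2.resize(b[80:240,140:300],(400,400),interpolation=cv2.INTER_CUBIC),cv2.resize(t[200:360,380:540],(400,400),interpolation=cv2.INTER_CUBIC)]))
E
```

```text
[ 0.0008 -0.0004  0.0236] [ 0.37   -0.6962  0.4049]
0.259060596703202 [0.0113 0.1645 4.2217] [ 0.1239  0.1236 -0.1045]
[-0.0002  0.0001  0.0599] [-0.5736 -0.6034 -4.8013] [ 0.0119 -0.0218  0.0679] 0.2656211892968926
8.1417
```

View pics/g1.png

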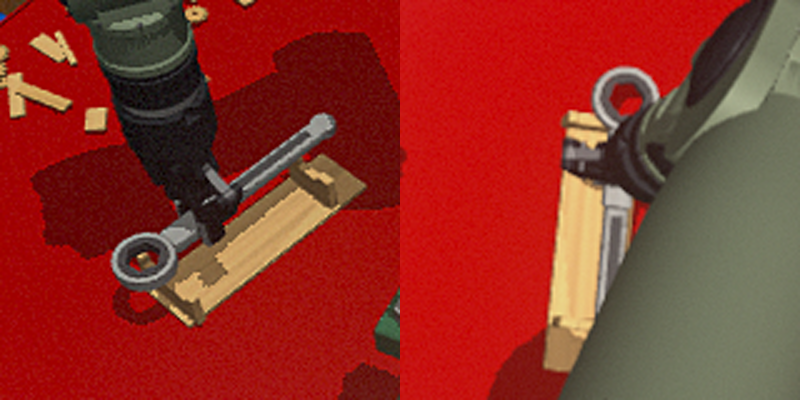

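View pics/w_grip.png

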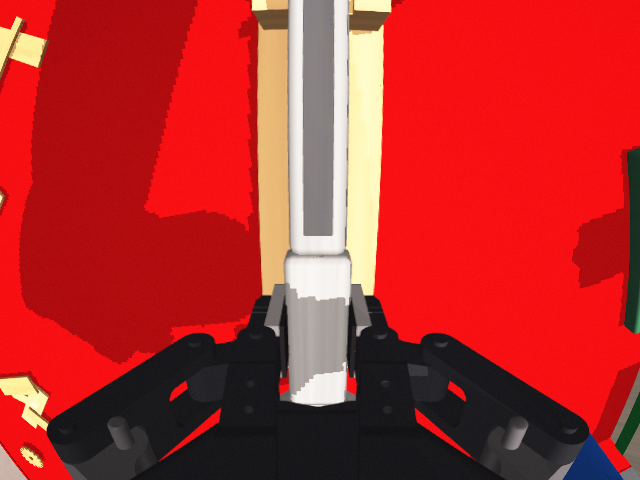

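```bash
cat > p.py <<'E'
from h import *
AX=np.array([.5825,.0393]);A0=np.radians(16.7)
def tcp(a,z,ax=AX,r=.065): return np.array([ax[0]-r*np.cos(a),ax[1]-r*np.sin(a),z])
E
python3 - <<'E'
from p import *
p=bot.read_position()
bot.move_linear([p[0],p[1],.265],speed=.2)
bot.move_pose(tcp(A0,.265),quat(A0+np.pi))
bot.move_linear(tcp(A0,.206),speed=.1)
print(bot.read_position(),tcp(A0,.206),bot.read_ft_force(),bot.read_moment(),bot.read_clock())
save("scene","s_h1");save("top","t_h1");save("wrist","w_h1")
import cv2
b=cv2.imread("pics/s_h1.png");t=cv2.imread("pics/t_h1.png")
cv2.imwrite("pics/g2.png",cv2.hconcat([cv2.resize(b[160:260,300:400],(400,400),interpolation=cv2.INTER_CUBIC),cv2.resize(t[200:320,230:350],(400,400),interpolation=cv2.INTER_CUBIC)]))
E
```

```text
[0.5207 0.0203 0.2064] [0.5202 0.0206 0.206 ] [ 0.0629  0.3959 -3.6953] [-0.037  -0.0434 -0.0133] 11.3583
```

View pics/g2.png

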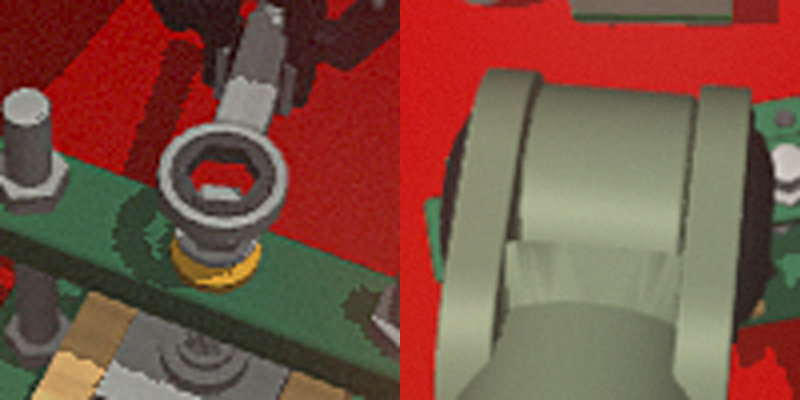

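View pics/w_h1.png

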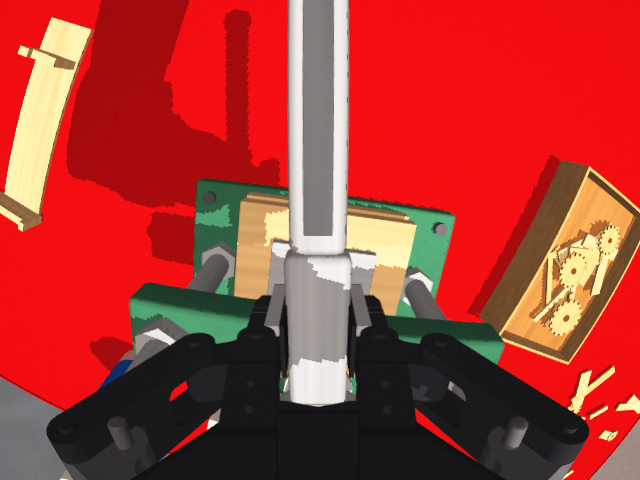

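```bash
python3 - <<'E'
from p import *
for z in (.229,.231,.233): print(atz(ray("scene",356,205.5),z))
for z in (.203,.206,.209):print(atz(ray("scene",355.5,209.3),z))
b=cv2.imread("pics/s_h1.png")
cv2.imwrite("pics/g3.png",cv2.resize(b[185:235,330:380],(800,800),interpolation=cv2.INTER_CUBIC)[:600])
E
```

```text
[0.5862 0.043  0.229 ]
[0.5875 0.0436 0.231 ]
[0.5888 0.0442 0.233 ]
[0.5773 0.0383 0.203 ]
[0.5791 0.0392 0.206 ]
[0.581  0.0402 0.209 ]
```

View pics/g3.png

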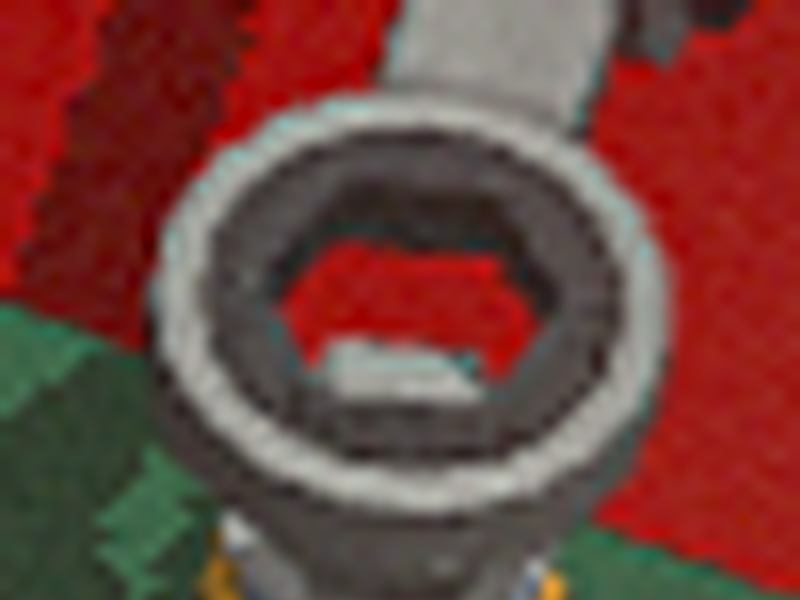

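```bash
python3 - <<'E'
from p import *
R0=atz(ray("scene",355.75,203.75),.231);print(R0)
# project expected
k=bot.calibration("scene");K=k["mtx"];E=k["extrinsics"]
def pj(P): c=E[:3,:3]@P+E[:3,3];return (K@c/c[2])[:2]
p=bot.read_position();rc=np.array([p[0]+.065*np.cos(A0),p[1]+.065*np.sin(A0),p[2]+.018+.007])
print(rc,pj(rc))
# head features before: cone top, collar
for zt in (.203,.207,.211):
  print(zt,pj(np.array([*AX,zt])))
b=cv2.imread("pics/scene0.png")
cv2.imwrite("pics/g4.png",cv2.resize(b[195:245,330:380],(800,800),interpolation=cv2.INTER_CUBIC)[:600])
E
```

```text
[0.5846 0.0413 0.231 ]
[0.5832 0.0392 0.2318] [355.1459 202.3439]
0.203 [354.4471 211.5806]
0.207 [354.5782 210.3032]
0.211 [354.7105 209.0145]
```

View pics/g4.png

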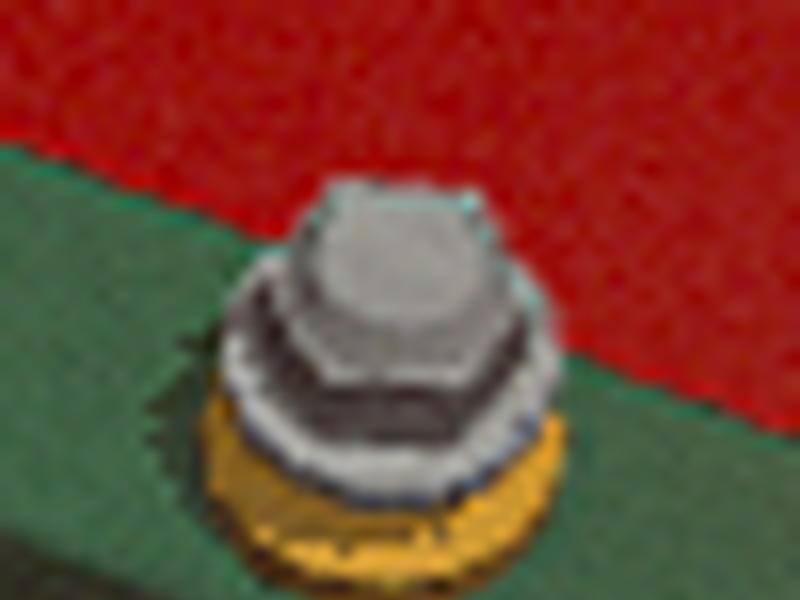

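```bash
python3 - <<'E'
from p import *
print(bot.read_ft_force(),bot.read_moment())
r=bot.move_linear(tcp(A0,.165),speed=.025,until_force=12)
print(r,bot.read_position()-tcp(A0,0),bot.read_ft_force(),bot.read_moment(),bot.read_clock())
save("scene","s_h2")
b=cv2.imread("pics/s_h2.png")
cv2.imwrite("pics/g5.png",cv2.resize(b[180:230,330:380],(800,800),interpolation=cv2.INTER_CUBIC)[:600])
E
```

```text
[ 0.633   0.4137 -5.2217] [ 0.0485  0.0168 -0.0357]
True [ 0.0002 -0.      0.178 ] [-3.3375 -0.1539  7.8238] [0.125  0.0751 0.0164] 12.6083
```

View pics/g5.png

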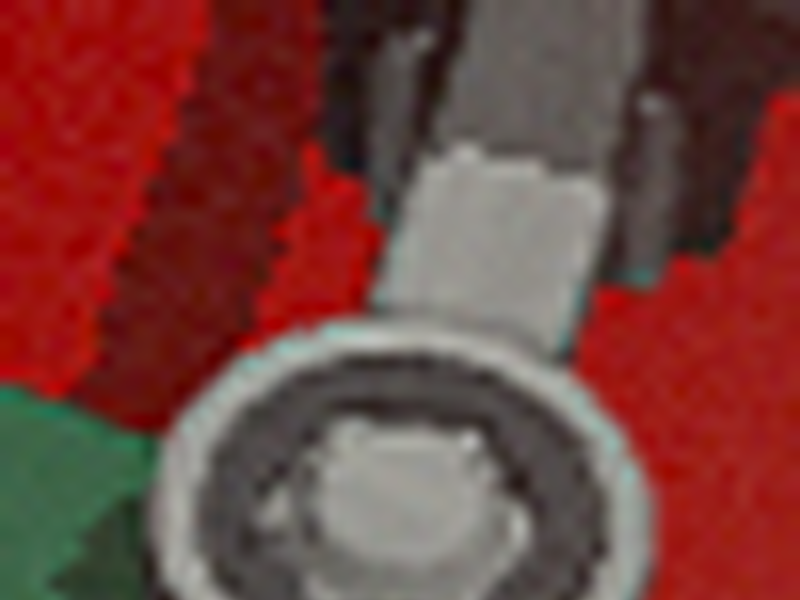

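```bash
python3 - <<'E'
from p import *
r=bot.move_linear(tcp(A0,.172),speed=.02,until_force=14)
print(r,bot.read_position()-tcp(A0,0),bot.read_ft_force(),bot.read_moment(),bot.read_clock())
save("scene","s_h3")
b=cv2.imread("pics/s_h3.png")
cv2.imwrite("pics/g6.png",cv2.resize(b[190:240,330:380],(600,600),interpolation=cv2.INTER_CUBIC))
E
```

```text
False [ 0.0009 -0.0002  0.174 ] [-4.8842 -0.7067  9.1331] [ 0.1241  0.2625 -0.0199] 13.025
```

View pics/g6.png

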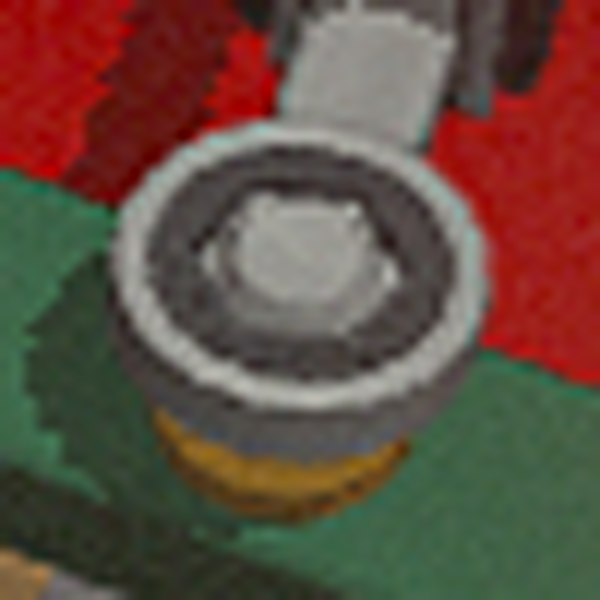

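```bash
python3 - <<'E'
from p import *
bot.wait(.2);print(bot.read_position()-tcp(A0,0),bot.read_ft_force(),bot.read_moment())
r=bot.move_linear(tcp(A0,.168),speed=.02,until_force=16)
bot.wait(.2)
print(r,bot.read_position()-tcp(A0,0),bot.read_ft_force(),bot.read_moment(),bot.read_clock(),bot.read_gripper_width())
E
```

```text
[ 0.0009 -0.0002  0.174 ] [-5.3763 -0.6883 10.0882] [0.0515 0.3288 0.0199]
False [ 0.0013 -0.0001  0.17  ] [-4.4688 -0.057   9.0518] [0.1454 0.1815 0.0397] 13.825 0.2611204307518377
```

```bash
python3 - <<'E'
from p import *
save("scene","s_h4");save("wrist","w_h4");print(bot.search_frame("scene","spanner")[:1])
b=cv2.imread("pics/s_h4.png");c=cv2.imread("pics/s_h3.png")
cv2.imwrite("pics/g7.png",cv2.hconcat([cv2.resize(x[130:240,300:410],(400,400),interpolation=cv2.INTER_CUBIC) for x in (c,b)]))
cv2.imwrite("pics/g8.png",cv2.resize(b[190:240,330:380],(600,600),interpolation=cv2.INTER_CUBIC))
E
```

```text
[{'bbox': [337.5, 172.9, 32.6, 56.4], 'confidence': 0.89}]
```

View pics/g7.png

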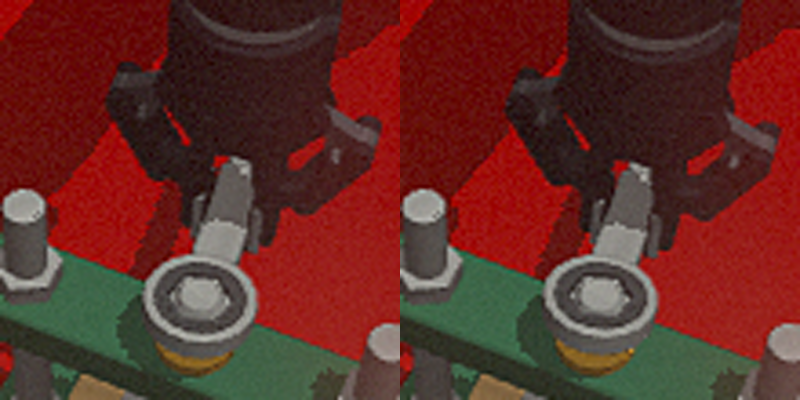

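View pics/g8.png

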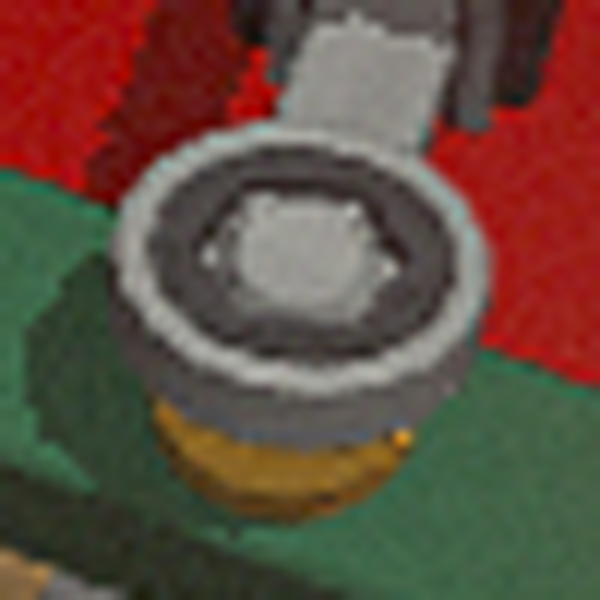

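View pics/w_h4.png

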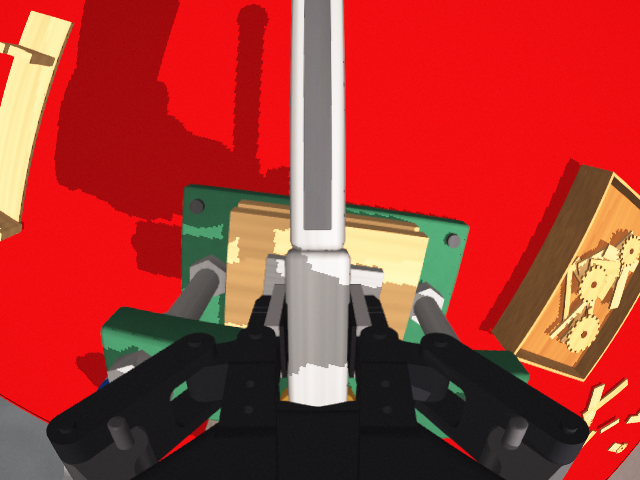

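```bash
python3 - <<'E'
from p import *
r=bot.move_linear(tcp(A0,.178),speed=.03)
bot.wait(.1)
print(r,bot.read_position()-tcp(A0,0),bot.read_ft_force(),bot.read_moment(),bot.read_clock(),bot.read_gripper_width())
save("scene","s_h5")
b=cv2.imread("pics/s_h2.png");c=cv2.imread("pics/s_h5.png")
cv2.imwrite("pics/g9.png",cv2.hconcat([cv2.resize(x[190:240,330:380],(400,400),interpolation=cv2.INTER_CUBIC) for x in (b,c)]))
E
```

```text
False [-0.0003  0.      0.1775] [-0.0017  0.361  -4.7687] [ 0.0315 -0.0507  0.0353] 14.5583 0.2652443897976871
```

View pics/g9.png

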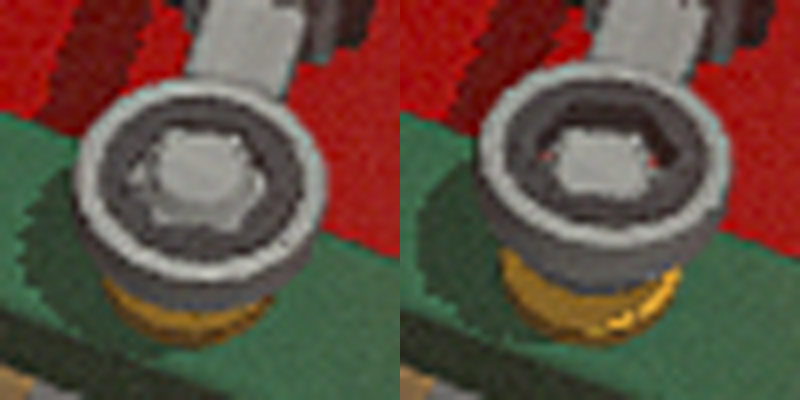

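```bash
cat >> p.py <<'E'
def tilt(a,th,gz,ax=AX,r=.065):
    u=np.array([np.cos(a),np.sin(a),0]);n=np.array([-u[1],u[0],0])
    M=R.from_rotvec(n*th).as_matrix()@Rq(quat(a+np.pi));q=R.from_matrix(M).as_quat();q=np.array([q[3],q[0],q[1],q[2]])
    G=np.array([*(ax-r*u[:2]),gz]);return G-.019*(np.array([0,0,np.cos(th)])+u*np.sin(th)),q
E
python3 - <<'E'
from p import *
p,q=tilt(A0,np.radians(7),.1965)
r=bot.move_linear(p,speed=.02,rotation=q,until_force=14)
bot.wait(.1)
print(r,bot.read_position()-p,bot.read_ft_force(),bot.read_moment(),bot.read_clock(),bot.read_gripper_width())
save("scene","s_h6")
b=cv2.imread("pics/s_h2.png");c=cv2.imread("pics/s_h6.png")
cv2.imwrite("pics/g10.png",cv2.hconcat([cv2.resize(x[190:240,330:380],(400,400),interpolation=cv2.INTER_CUBIC) for x in (b,c)]))
E
```

```text
False [-0.0001  0.0001 -0.0006] [ 0.1119  0.2199 -4.6554] [ 0.0268 -0.3319  0.0108] 14.975 0.2581754632231878
```

View pics/g10.png

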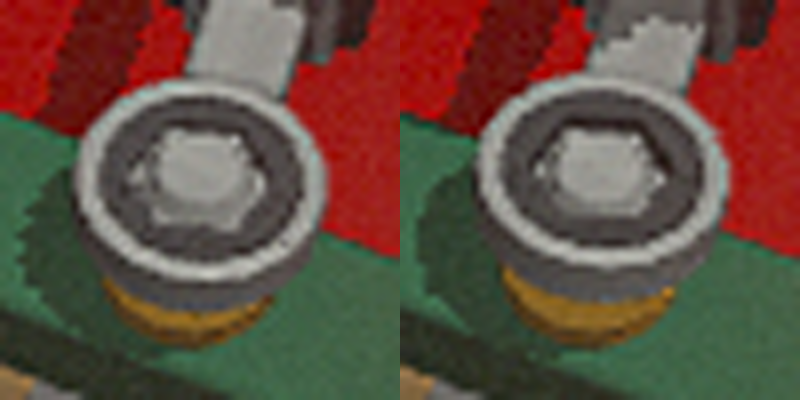

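```bash
python3 - <<'E'
from p import *
p,q=tilt(A0,np.radians(9),.1965)
r=bot.move_linear(p,speed=.02,rotation=q,until_force=10)
print(r,bot.read_position()-p,bot.read_ft_force(),bot.read_moment())
if not r:
    p2,_=tilt(A0,np.radians(9),.190)
    r=bot.move_linear(p2,speed=.015,until_force=8)
    print(r,bot.read_position()-p,bot.read_ft_force(),bot.read_moment())
bot.wait(.1)
print(bot.read_position()-p,bot.read_ft_force(),bot.read_moment(),bot.read_clock(),bot.read_gripper_width())
save("scene","s_h7")
b=cv2.imread("pics/s_h2.png");c=cv2.imread("pics/s_h7.png")
cv2.imwrite("pics/g11.png",cv2.hconcat([cv2.resize(x[190:240,330:380],(400,400),interpolation=cv2.INTER_CUBIC) for x in (b,c)]))
E
```

```text
False [-0.  0.  0.] [ 0.0123  0.9011 -4.566 ] [ 0.0942 -0.3412 -0.0384]
True [-0.     -0.0001 -0.0024] [-0.9858 -0.2886  6.2645] [ 0.0775 -0.1545 -0.0023]
[-0.     -0.0001 -0.0023] [-0.5452 -0.5075  5.2364] [ 0.154  -0.1977  0.0386] 15.6917 0.2642223163939069
```

View pics/g11.png

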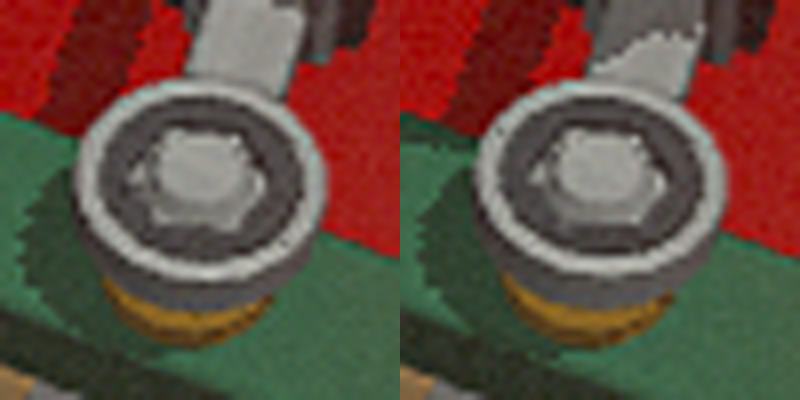

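```bash
python3 - <<'E'
from p import *
bot.set_gripper(.6)
p=tcp(A0,.1755)
bot.move_linear(p,speed=.03,rotation=quat(A0+np.pi))
bot.wait(.2)
print(bot.read_position()-p,bot.read_ft_force(),bot.read_moment(),bot.read_clock())
save("scene","s_h8");save("wrist","w_h8")
b=cv2.imread("pics/s_h7.png");c=cv2.imread("pics/s_h8.png")
cv2.imwrite("pics/g12.png",cv2.hconcat([cv2.resize(x[190:240,330:380],(400,400),interpolation=cv2.INTER_CUBIC) for x in (b,c)]))
E
```

```text
[ 0.0007  0.0001 -0.0001] [-0.139  -0.2798  0.4815] [-0.0501  0.0625  0.0477] 16.6417
```

View pics/g12.png

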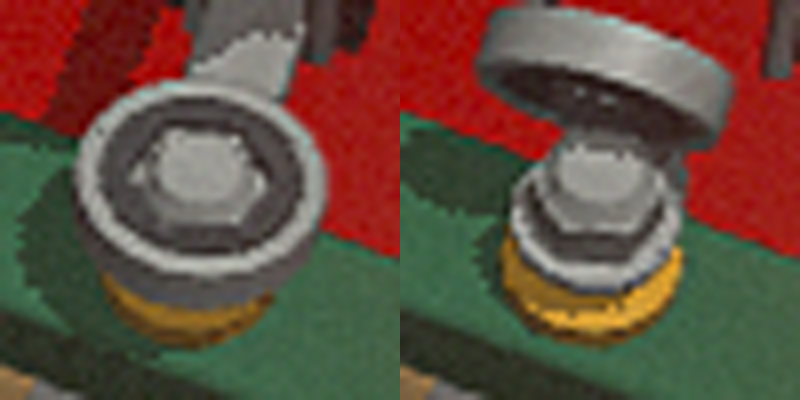

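View pics/w_h8.png

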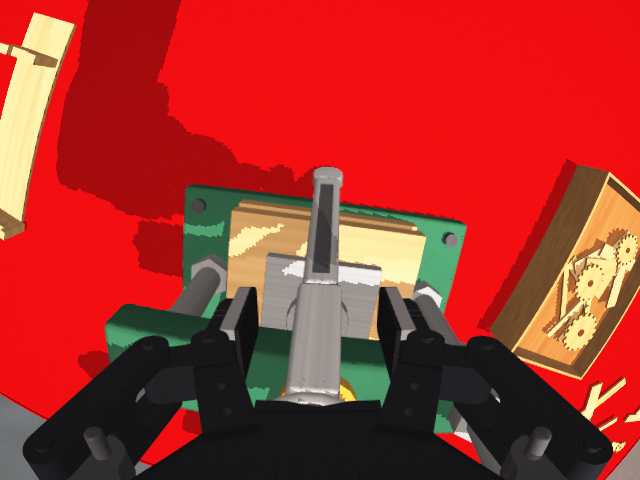

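```bash
python3 - <<'E'
from p import *
bot.set_gripper(0.0,grasp_force=100)
print(bot.read_gripper_width(),bot.read_position(),bot.read_ft_force(),bot.read_moment(),bot.read_clock())
save("scene","s_h9");save("wrist","w_h9")
c=cv2.imread("pics/s_h9.png")
cv2.imwrite("pics/g13.png",cv2.resize(c[130:280,260:420],(800,750),interpolation=cv2.INTER_CUBIC)[:600])
E
```

```text
0.0025217803937660622 [0.5202 0.0206 0.1755] [-0.5057  0.1134  0.7851] [-0.0361  0.0245 -0.027 ] 17.275
```

View pics/g13.png

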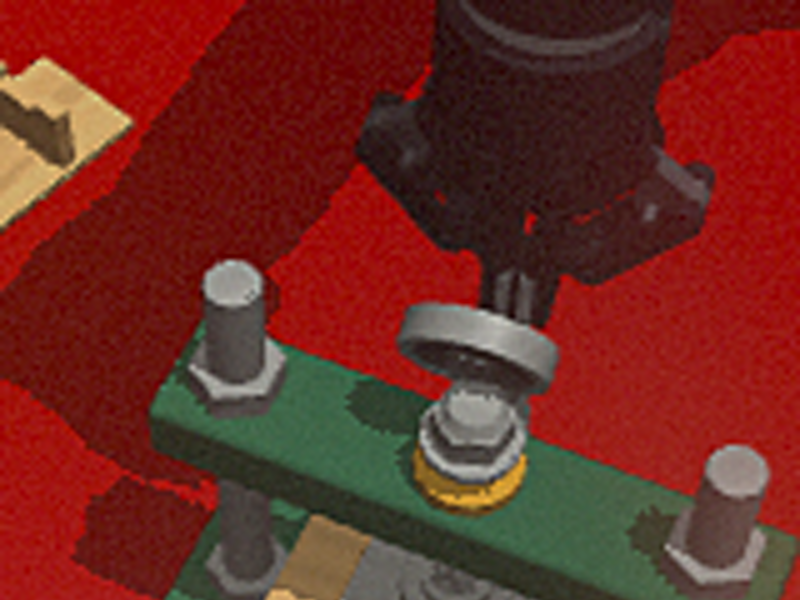

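View pics/w_h9.png

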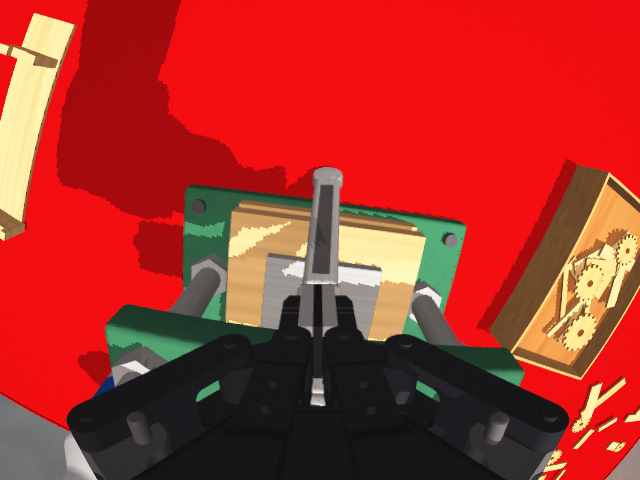

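```bash
python3 - <<'E'
from p import *
bot.move_linear([.5202,.0206,.25],speed=.12)
bot.set_gripper(.9)
bot.move_pose([.47,.0,.27],quat(A0+np.pi))
print(bot.read_position().tolist(),bot.read_tool_rot().tolist(),bot.read_ft_force(),bot.read_clock())
save("wrist","w_i1");save("top","t_i1");save("scene","s_i1")
c=cv2.imread("pics/s_i1.png");t=cv2.imread("pics/t_i1.png")
cv2.imwrite("pics/g14.png",cv2.hconcat([cv2.resize(c[130:290,270:430],(400,400),interpolation=cv2.INTER_CUBIC),cv2.resize(t[200:360,230:390],(400,400),interpolation=cv2.INTER_CUBIC)]))
for cam in("wrist","top","scene"): print(cam,[(np.round(d["bbox"]),round(d["confidence"],2)) for d in bot.search_frame(cam,"spanner")])
E
```

```text
[0.4697642836436477, -0.000335254530433565, 0.27080993805089265] [-0.42182331663668654, 0.4229074830034131, 0.567431076508366, -0.566777137659857] [-0.0569  0.6194 -0.4323] 19.2
wrist [(array([275., 205.,  85., 199.]), 0.71)]
top [(array([294., 252.,  22.,  16.]), 0.53)]
scene [(array([339., 191.,  32.,  24.]), 0.77), (array([198., 244.,  47.,  66.]), 0.57), (array([244., 283.,  83.,  94.]), 0.37)]
```

View pics/g14.png

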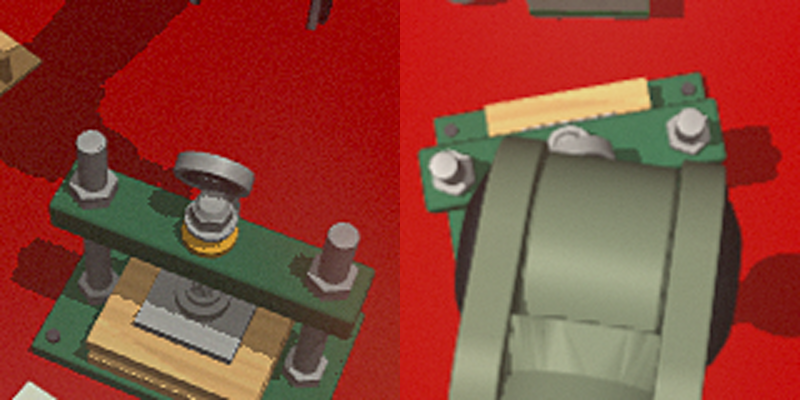

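View pics/w_i1.png

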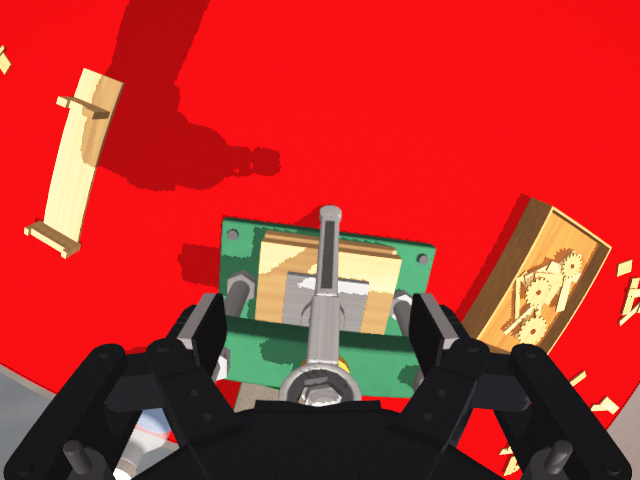

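```bash
python3 - <<'E'
import cv2
w=cv2.imread("pics/w_i1.png");c=cv2.imread("pics/s_i1.png")
cv2.imwrite("pics/g15.png",cv2.resize(w[200:410,250:400],(429,600),interpolation=cv2.INTER_CUBIC))
cv2.imwrite("pics/g16.png",cv2.resize(c[180:240,325:385],(600,600),interpolation=cv2.INTER_CUBIC))
E
```

```text
(no output)
```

View pics/g15.png

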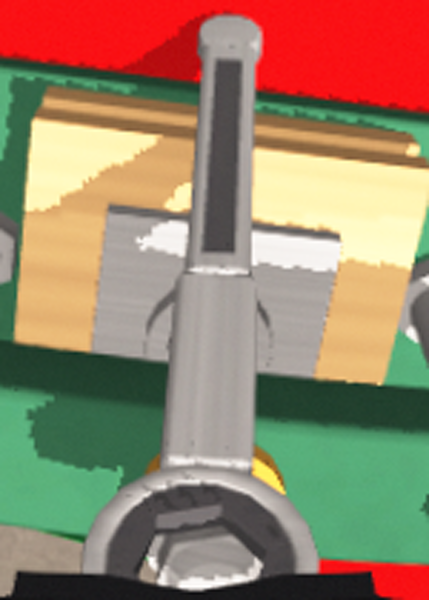

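View pics/g16.png

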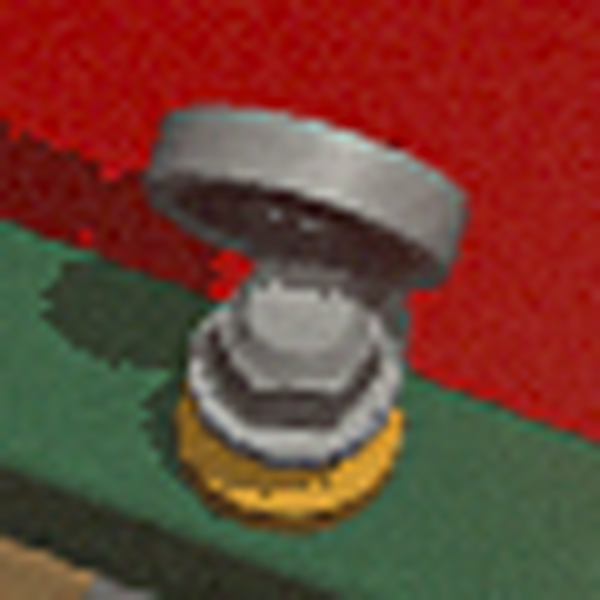

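```bash
cat > fit.py <<'E'
from p import *
pw=np.array([0.4697642836436477, -0.000335254530433565, 0.27080993805089265]);qw=[-0.42182331663668654, 0.4229074830034131, 0.567431076508366, -0.566777137659857]
k=bot.calibration("scene");K=k["mtx"];E=k["extrinsics"]
def pj(P): c=E[:3,:3]@P+E[:3,3];return (K@c/c[2])[:2]
def frame(a,th,ro=0):  # th: ring up
    u=np.array([np.cos(a)*np.cos(th),np.sin(a)*np.cos(th),np.sin(th)]);n=np.array([-np.sin(a),np.cos(a),0]);w=np.cross(u,n)
    M=np.stack([u,n,w],1);return M@R.from_rotvec([ro,0,0]).as_matrix()
s=2.858
obs=[((-.233,0,.0),(232,28)),((-.095,.012,.007),(178,272)),((-.095,-.012,.007),(257,275)),((-.030,.012,.007),(163,462)),((-.030,-.012,.007),(252,465)),
((0,.0285,.007),(83,570)),((0,-.0285,.007),(318,570))]
def res(x):
    M=frame(x[3],x[4],x[5]);o=[]
    for P,(a,b) in obs[:5]:
        d=wproj(x[:3]+M@np.array(P),pw,qw)-[250+a/s,200+b/s];o+=list(d*(.7 if P[0]<-.2 else 1))
    o+=list((pj(x[:3])-[355.9,199.8])*1);o.append(x[5]*5)
    return o
if __name__=="__main__":
    for th0 in (.6,1.0):
        f=least_squares(res,[.56,.04,.22,.29,th0,0]);x=f.x
        print(x[:3],np.degrees(x[3:]),f.cost,np.array(f.fun))
        M=frame(*x[3:]);print("tail",x[:3]+M@[-.233,0,0],"w",M[:,2])
        g=np.linspace(0,2*np.pi,60,endpoint=False)
        for zz in(-.007,.007):
            Q=np.array([pj(x[:3]+M@[.0285*np.cos(t),.0285*np.sin(t),zz]) for t in g]);print(Q.min(0),Q.max(0))
    print("img extents ring", 325+14.8,180+10.5,325+47,180+29)
E
python3 fit.py
```

```text
[0.5649 0.0274 0.2125] [   4.4505   69.3743 -155.3514] 116.15719312232639 [  0.6882  -2.6243   1.3058   4.7388   0.4252   0.8448  -0.3933  -0.2633
  -0.6594  -3.3933  -1.6679  -1.0729 -13.557 ]
tail [ 0.4831  0.021  -0.0055] w [ 0.8157  0.4818 -0.3202]
[338.4854 189.8368] [370.3481 199.7862]
[338.1506 197.5872] [370.1258 207.0462]
[0.5649 0.0274 0.2125] [   4.4505   69.3743 -155.3514] 116.15719312380315 [  0.6882  -2.6244   1.3058   4.7388   0.4252   0.8448  -0.3933  -0.2633
  -0.6594  -3.3933  -1.6679  -1.0729 -13.557 ]
tail [ 0.4831  0.021  -0.0055] w [ 0.8157  0.4818 -0.3202]
[338.4854 189.8368] [370.3481 199.7862]
[338.1506 197.5872] [370.1258 207.0462]
img extents ring 339.8 190.5 372 209
```

```bash
sed -i 's/,\.012,\.007)/,QQ,.007)/g; s/,-\.012,\.007)/,.012,.007)/g; s/,QQ,\.007)/,-.012,.007)/g' fit.py; python3 fit.py
```

```text
[0.5703 0.0318 0.219 ] [ 8.1413 68.4392  8.767 ] 2.4814481892679248 [-0.362  -0.3379 -0.3534  0.4944  0.6374  0.2665 -0.9021 -0.3596  1.1881
 -0.2378 -0.9351 -0.009   0.7651]
tail [0.4856 0.0197 0.0023] w [-0.8883 -0.281   0.3632]
[338.3666 197.8758] [369.7172 208.9131]
[340.3543 190.2366] [371.6414 201.61  ]
[0.5703 0.0318 0.219 ] [ 8.1413 68.4392  8.7669] 2.4814481894507407 [-0.362  -0.3379 -0.3534  0.4944  0.6374  0.2665 -0.9021 -0.3596  1.1881
 -0.2378 -0.9351 -0.009   0.7651]
tail [0.4856 0.0197 0.0023] w [-0.8883 -0.281   0.3632]
[338.3666 197.8758] [369.7172 208.9131]
[340.3543 190.2366] [371.6414 201.61  ]
img extents ring 339.8 190.5 372 209
```

```bash
python3 - <<'E'
from fit import *
x=np.array([.5703,.0318,.219,*np.radians([8.14,68.44,8.77])])
M=frame(*x[3:])
print(M)
def qm(M): q=R.from_matrix(M).as_quat();return np.array([q[3],q[0],q[1],q[2]])
for r in (.085,.11,.13):
  for back in (0,20,30,40):
    # tool axes: y=-w, z=-u ; rotate about n by back (toward vertical)
    T=np.stack([np.cross(-M[:,2],-M[:,0]),-M[:,2],-M[:,0]],1)
    T=R.from_rotvec(M[:,1]*np.radians(back)).as_matrix()@T
    G=x[:3]-r*M[:,0]
    p=G+.019*T[:,1]
    q=qm(T)
    print(r,back,T[:,1],p,bot.solve_ik(p,q),bot.solve_ik(p-.08*T[:,1],q) is not None)
E
```

```text
[[ 0.3638 -0.2803 -0.8883]
 [ 0.052   0.9583 -0.2811]
 [ 0.93    0.056   0.3632]]
0.085 0 [ 0.8883  0.2811 -0.3632] [0.5563 0.0327 0.133 ] None False
0.085 20 [ 0.7103  0.2463 -0.6594] [0.5529 0.0321 0.1274] [-0.3443  0.2538 -1.1779 -0.5869  0.4911 -0.4137] True
0.085 30 [ 0.5874  0.2174 -0.7795] [0.5505 0.0315 0.1251] [-0.2906  0.1861 -1.0191 -0.2052  0.3861 -0.4409] True
0.085 40 [ 0.4467  0.1819 -0.876 ] [0.5479 0.0308 0.1233] [-0.2383  0.1939 -0.8544  0.1026  0.286  -0.4471] True
0.11 0 [ 0.8883  0.2811 -0.3632] [0.5472 0.0314 0.1098] None False
0.11 20 [ 0.7103  0.2463 -0.6594] [0.5438 0.0308 0.1042] [-0.3576  0.3285 -1.2192 -0.6976  0.4999 -0.425 ] True
0.11 30 [ 0.5874  0.2174 -0.7795] [0.5414 0.0302 0.1019] [-0.3014  0.2348 -1.0636 -0.2946  0.3919 -0.4507] True
0.11 40 [ 0.4467  0.1819 -0.876 ] [0.5388 0.0295 0.1001] [-0.2468  0.2268 -0.901   0.0254  0.2895 -0.4553] True
0.13 0 [ 0.8883  0.2811 -0.3632] [0.5399 0.0304 0.0912] None False
0.13 20 [ 0.7103  0.2463 -0.6594] [0.5365 0.0297 0.0856] [-0.3687  0.3965 -1.25   -0.7919  0.5073 -0.4345] True
0.13 30 [ 0.5874  0.2174 -0.7795] [0.5342 0.0292 0.0833] [-0.3104  0.2794 -1.0976 -0.3701  0.3968 -0.459 ] True
0.13 40 [ 0.4467  0.1819 -0.876 ] [0.5315 0.0285 0.0815] [-0.254   0.2574 -0.9367 -0.0389  0.2924 -0.4621] True
```

```bash
cat >> p.py <<'E'
def frame(a,th,ro=0):
    u=np.array([np.cos(a)*np.cos(th),np.sin(a)*np.cos(th),np.sin(th)]);n=np.array([-np.sin(a),np.cos(a),0]);w=np.cross(u,n)
    M=np.stack([u,n,w],1);return M@R.from_rotvec([ro,0,0]).as_matrix()
def qm(M): q=R.from_matrix(M).as_quat();return np.array([q[3],q[0],q[1],q[2]])
E
cat > regrip.py <<'E'
from p import *
import sys
x=np.array([.5703,.0318,.219,*np.radians([8.14,68.44,8.77])]);M=frame(*x[3:])
T=np.stack([np.cross(-M[:,2],-M[:,0]),-M[:,2],-M[:,0]],1)
T=R.from_rotvec(M[:,1]*np.radians(25)).as_matrix()@T
q=qm(T);p=x[:3]-.105*M[:,0]+.017*T[:,1]
pre=p-.09*T[:,1]
ret=p+.05*M[:,2]; up=ret+[-.02,0,.13]
hp,hq=tilt(A0,np.radians(25),.27,r=.105)
print(p,pre,ret,up,hp)
for a,b in((pre,q),(p,q),(ret,q),(up,q),(hp,hq)): print(bot.solve_ik(a,b))
if len(sys.argv)>1:
    bot.move_pose(pre,q);print(bot.read_clock(),bot.read_ft_force())
    r=bot.move_linear(p,speed=.1,until_force=12);print(r,bot.read_position()-p)
    bot.set_gripper(0,grasp_force=120);print(bot.read_gripper_width(),bot.read_ft_force())
    save("wrist","w_j1")
    if bot.read_gripper_width()>.15:
        bot.move_linear(ret,speed=.06);print(bot.read_ft_force(),bot.read_gripper_width())
        bot.move_linear(up,speed=.15);print(bot.read_ft_force(),bot.read_moment(),bot.read_clock());save("scene","s_j1");save("wrist","w_j2")
E
python3 regrip.py
```

```text
[0.5432 0.0303 0.1091] [0.4846 0.0093 0.1741] [0.4988 0.0162 0.1272] [0.4788 0.0162 0.2572] [0.4742 0.0068 0.2528]
[-0.4643 -0.0431 -1.1493 -0.1202  0.5233 -0.5655]
[-0.3296  0.2489 -1.1353 -0.4562  0.4456 -0.4411]
[-0.4219  0.127  -1.1978 -0.3586  0.4996 -0.5252]
[-0.4514 -0.2427 -1.0134  0.2091  0.5162 -0.5531]
[-0.0502  0.5166  0.0578  1.5259 -0.1421 -0.3118]
```

```bash
python3 regrip.py go; python3 - <<'E'
import cv2
a=cv2.imread("pics/s_j1.png");b=cv2.imread("pics/w_j2.png")
cv2.imwrite("pics/g17.png",cv2.hconcat([cv2.resize(a[100:280,260:440],(400,400)),cv2.resize(b,(533,400))[:,66:466]]))
E
```

```text
[0.5432 0.0303 0.1091] [0.4846 0.0093 0.1741] [0.4988 0.0162 0.1272] [0.4788 0.0162 0.2572] [0.4742 0.0068 0.2528]
[-0.4643 -0.0431 -1.1493 -0.1202  0.5233 -0.5655]
[-0.3296  0.2489 -1.1353 -0.4562  0.4456 -0.4411]
[-0.4219  0.127  -1.1978 -0.3586  0.4996 -0.5252]
[-0.4514 -0.2427 -1.0134  0.2091  0.5162 -0.5531]
[-0.0502  0.5166  0.0578  1.5259 -0.1421 -0.3118]
20.6167 [-0.3569 -0.8285 -0.6845]
False [-0.      0.      0.0002]
0.2244561261166547 [-4.9702 -0.6835  5.3658]
[ 0.1417 -0.1754 -4.4566] 0.2216921614649595
[ 0.2727  0.0074 -4.9039] [-0.4643  1.2845  0.0431] 24.35
```

View pics/g17.png

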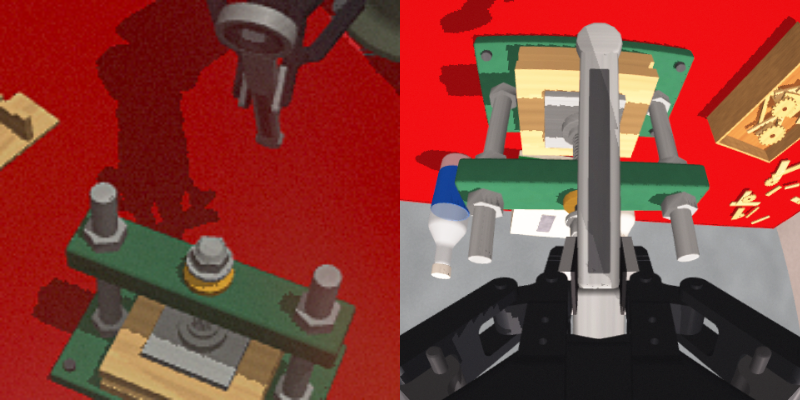

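View pics/w_j1.png

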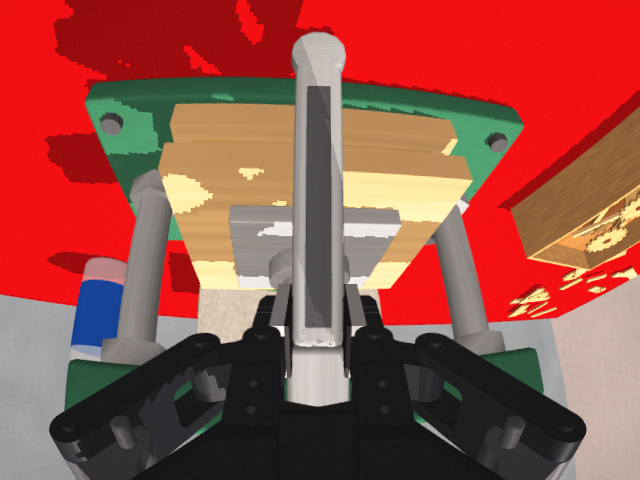

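```bash
python3 - <<'E'
from p import *
hp,hq=tilt(A0,np.radians(25),.27,r=.103)
bot.move_pose(hp,hq)
p,_=tilt(A0,np.radians(25),.235,r=.103)
bot.move_linear(p,speed=.08)
print(bot.read_position()-p,bot.read_ft_force(),bot.read_clock())
save("scene","s_k1");save("wrist","w_k1")
c=cv2.imread("pics/s_k1.png")
cv2.imwrite("pics/g18.png",cv2.resize(c[170:230,325:385],(600,600),interpolation=cv2.INTER_CUBIC))
cv2.imwrite("pics/g19.png",cv2.resize(c[100:260,270:430],(600,600),interpolation=cv2.INTER_CUBIC))
E
```

```text
[-0.0001 -0.0001  0.0002] [ 0.6149  1.2282 -4.891 ] 26.2333
```

View pics/g18.png

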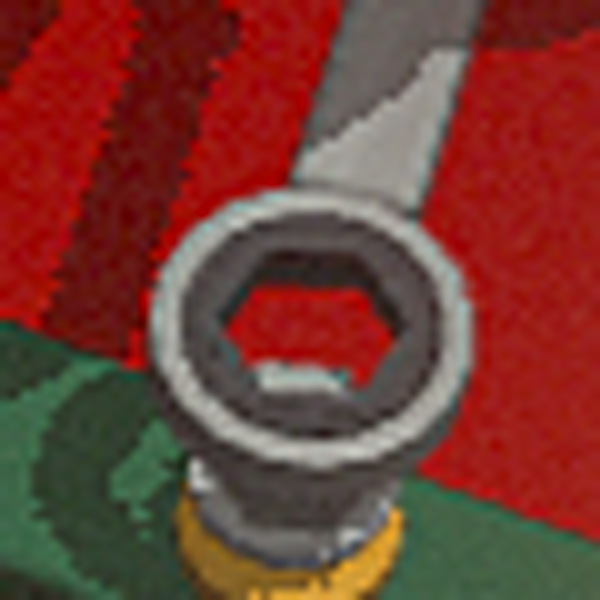

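View pics/g19.png

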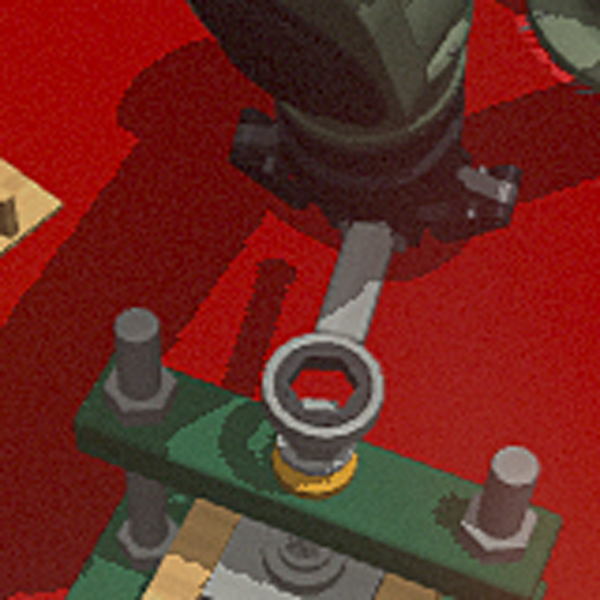

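View pics/w_k1.png

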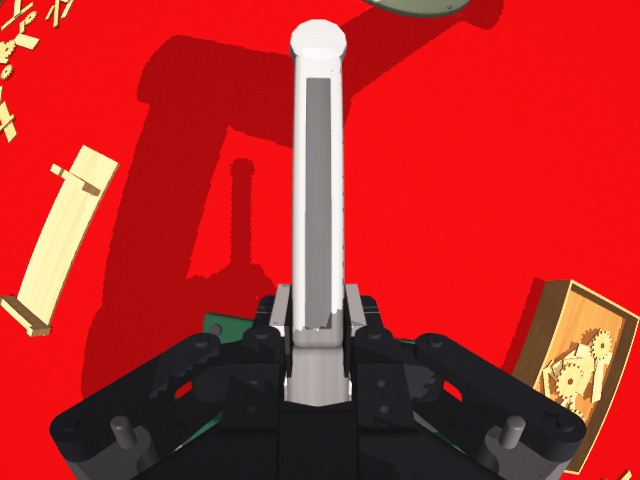

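```bash
cat > fit2.py <<'E'
from p import *
k=bot.calibration("scene");K=k["mtx"];E=k["extrinsics"]
def pj(P): c=E[:3,:3]@P+E[:3,3];return (K@c/c[2])[:2]
g=np.linspace(0,2*np.pi,90,endpoint=False)
def circ(x,M,rad,zz): return np.array([pj(x[:3]+M@[rad*np.cos(t),rad*np.sin(t),zz]) for t in g])
if __name__=="__main__":
    pw,qw=bot.read_position(),bot.read_tool_rot()
    W=[((-.095,-.012,.006),(289.5,346)),((-.095,.012,.006),(348,346)),((-.225,-.010,.006),(294,60)),((-.225,.010,.006),(343,60)),((-.15,-.010,.006),(293,222)),((-.15,.010,.006),(345,222))]
    def res(x):
        M=frame(*x[3:]);o=[]
        for P,uv in W:
            d=(wproj(x[:3]+M@np.array(P),pw,qw)-uv)
            o+=list(d*([.5,.5] if P[0]==-.095 else [.5,0]))
        Q=circ(x,M,.0285,.007);o+=list((np.r_[Q.min(0),Q.max(0)]-[340.1,188.9,372.2,216.5])*1.5);return o
    f=least_squares(res,[*AX,.235,A0,0,0]);x=f.x;M=frame(*x[3:]);print(x[:3],np.degrees(x[3:]),f.cost,f.fun)
    Q=circ(x,M,.0285,-.007);print("bottom circle",Q.min(0),Q.max(0))
    # head model in the scene: choose hextop so that head fits: top circle r9.5, collar r19.5
    def rh(h):
        o=[]
        for rad,dz,ob in((.0095,0,H1),(.0195,-.018,H2)):
            Q=np.array([pj(np.array([h[0]+rad*np.cos(t),h[1]+rad*np.sin(t),h[2]+dz])) for t in g]);o+=list(np.r_[Q.min(0),Q.max(0)]-ob)
        return o
    # from g4 (scale16, origin 330,195): 
    H1=np.array([330+318/16,195+180/16,330+487/16,195+312/16]);H2=np.array([330+220/16,np.nan,330+560/16,195+500/16])
    f=least_squares(lambda h:[v for v in rh(h) if not np.isnan(v)],[*AX,.207]);print("head",f.x,f.fun)
    f=least_squares(lambda h:[v for v in rh([*h,.207]) if not np.isnan(v)],[*AX]);print("head",f.x,f.fun)
E
python3 fit2.py
```

```text
[0.5804 0.0404 0.2225] [17.0231 -5.2454 10.1561] 2.5886246683362626 [-0.4218 -0.7041  1.4361  0.4877  0.5073 -0.     -1.0444 -0.     -0.0797
 -0.      0.0847 -0.     -0.8897 -0.0619 -0.0011  0.2151]
bottom circle [340.8165 193.3248] [373.0119 220.8152]
head [0.5868 0.0425 0.2136] [-0.2244 -0.0057  0.0368  0.6772 -0.1699  0.3608 -0.6807]
head [0.5828 0.0405] [-0.1719  0.0922 -0.0215  0.6843 -0.0574  0.2545 -0.7793]
```

```bash
cat >> fit2.py <<'E'
    for ro in (0,5):
        f=least_squares(lambda y:res([*y,np.radians(ro)]),[*AX,.235,A0,0]);x=[*f.x,np.radians(ro)];M=frame(*x[3:]);print(ro,x[:3],np.degrees(x[3:]),f.cost,f.fun)
        Q=circ(x,M,.0285,-.007);print("bottom circle",Q.min(0),Q.max(0));Q=circ(x,M,.0164,.007);print("hole",Q.min(0),Q.max(0))
        o=x[:3]+M@[-.103,0,0];print("grip pt",o)
E
python3 fit2.py | tail -8; python3 -c "
import cv2
c=cv2.imread('pics/w_k1.png');cv2.imwrite('pics/g20.png',cv2.resize(c[280:420,240:400],(686,600),interpolation=cv2.INTER_CUBIC))"
```

```text
bottom circle [339.2891 193.088 ] [371.7471 220.8556]
hole [346.3606 194.5131] [365.3467 210.6704]
grip pt [0.483  0.0096 0.23  ]
5 [np.float64(0.5808410688871061), np.float64(0.04002597115780973), np.float64(0.222771807648291)] [17.0134 -4.4682  5.    ] 2.6760490587174943 [-0.537  -0.3467  1.4693  0.1179  0.5687 -0.     -1.0377 -0.     -0.0785
 -0.      0.0857 -0.     -1.0969 -0.1163  0.2187  0.304 ]
bottom circle [339.9748 193.2663] [372.4269 220.8432]
hole [346.3208 194.5845] [365.2968 210.6247]
grip pt [0.4826 0.01   0.2308]
```

View pics/g20.png

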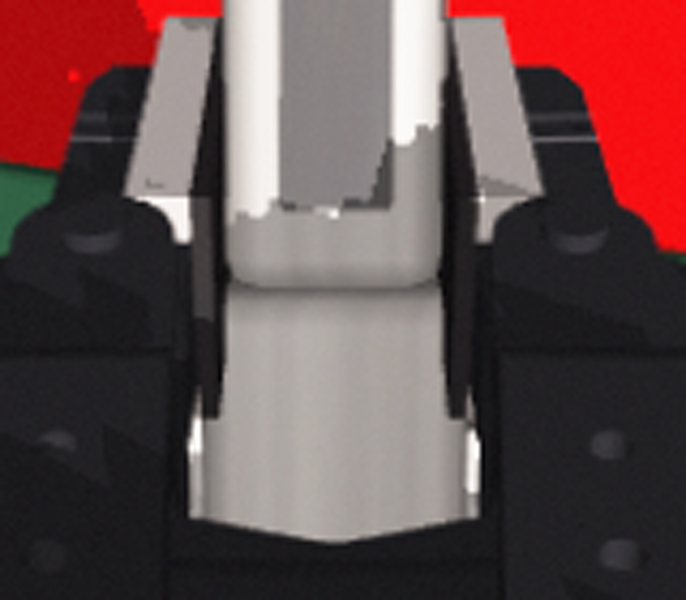

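```bash
python3 - <<'E'
import cv2
b=cv2.imread("pics/scene0.png")
cv2.imwrite("pics/g21.png",cv2.hconcat([cv2.resize(b[175:215,290:330],(400,400),interpolation=cv2.INTER_CUBIC),cv2.resize(b[210:250,385:425],(400,400),interpolation=cv2.INTER_CUBIC)]))
w=cv2.imread("pics/w_hex.png")
cv2.imwrite("pics/g22.png",cv2.resize(w[140:270,140:500],(800,289),interpolation=cv2.INTER_CUBIC))
E
```

```text
(no output)
```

View pics/g21.png

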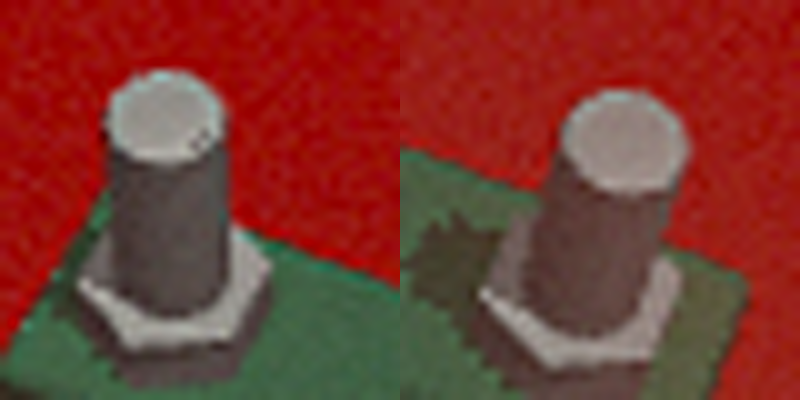

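View pics/g22.png

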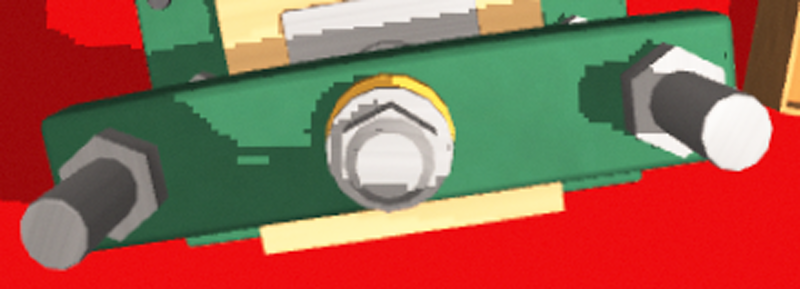

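```bash
python3 - <<'E'
from est import *
from fit2 import pj
for nm,a,b,f in(("scene",(306.6,186.7),(407.5,224.2),lambda u:ray("scene",*u)),("wrist",(164.3,245.7),(471.2,199.0),lambda u:wray(*u,ph,qh)),("top",(247.5,267),(346,248.5),lambda u:ray("top",*u))):
    A=atz(f(a),.227);B=atz(f(b),.227);m=(A+B)/2;print(nm,A,B,m,np.linalg.norm(A-B),np.degrees(np.arctan2(abs(A[0]-B[0]),abs(A[1]-B[1]))))
    h={"scene":(355.3,210.3),"wrist":(315.8,212.7),"top":(297,258.7)}[nm]
    o,d=f(h)
    # z where ray closest to axis
    t=((m[:2]-o[:2])@d[:2])/(d[:2]@d[:2]);P=o+t*d;print("  head z at axis",P, P[:2]-m[:2])
E
```

```text
scene [ 0.5987 -0.0523  0.227 ] [0.5698 0.1348 0.227 ] [0.5842 0.0413 0.227 ] 0.18931497081428456 8.766364326671992
  head z at axis [0.5841 0.0415 0.2108] [-0.0001  0.0002]
wrist [ 0.5976 -0.0541  0.227 ] [0.5678 0.1317 0.227 ] [0.5827 0.0388 0.227 ] 0.18823850578062787 9.102108729351244
  head z at axis [0.5827 0.0393 0.2043] [0.     0.0005]
top [0.5665 0.132  0.227 ] [ 0.5979 -0.0549  0.227 ] [0.5822 0.0385 0.227 ] 0.1895103274364554 9.536625806555938
  head z at axis [0.5821 0.0389 0.2143] [-0.0002  0.0004]
```

```bash
python3 - <<'E'
from fit2 import *
def c(z,ax,rad=.0285):
    Q=np.array([pj(np.array([ax[0]+rad*np.cos(t),ax[1]+rad*np.sin(t),z])) for t in g]);return np.r_[Q.min(0),Q.max(0)]
for ax,ht in(((.5842,.0413),.2108),((.5828,.0405),.207)):
  for high in (0,.003,.006):
    print(ht,high,"top",c(ht-.004+high,ax),"bot",c(ht-.018+high,ax)[3])
b=cv2.imread("pics/s_h2.png");d=cv2.imread("pics/s_h7.png")
cv2.imwrite("pics/g23.png",cv2.hconcat([cv2.resize(x[195:235,335:375],(400,400),interpolation=cv2.INTER_CUBIC) for x in (b,d)]))
E
```

```text
0.2108 0 top [338.9565 198.4943 371.1332 225.0799] bot 229.35958250556178
0.2108 0.003 top [339.0035 197.5063 371.288  224.1451] bot 228.45378659306778
0.2108 0.006 top [339.0509 196.5117 371.4438 223.204 ] bot 227.5418959654642
0.207 0 top [338.9427 199.0155 370.9507 225.4789] bot 229.72985686219715
0.207 0.003 top [338.9894 198.0343 371.104  224.5504] bot 228.8300682058798
0.207 0.006 top [339.0364 197.0466 371.2584 223.6157] bot 227.92425725904906
```

View pics/g23.png

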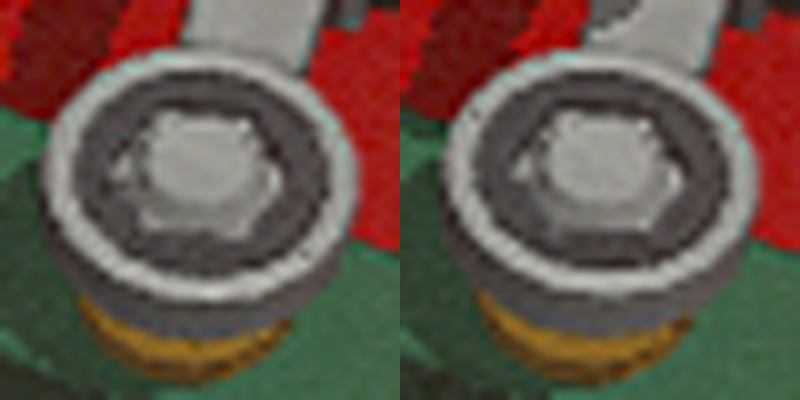

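```bash
python3 - <<'E'
from p import *
p,q=tilt(A0,np.radians(20.5),.228,r=.103)
bot.move_linear(p,speed=.04,rotation=q)
print(bot.read_position()-p,bot.read_ft_force(),bot.read_moment(),bot.read_clock())
save("scene","s_k2")
c=cv2.imread("pics/s_k2.png")
cv2.imwrite("pics/g24.png",cv2.resize(c[180:240,325:385],(600,600),interpolation=cv2.INTER_CUBIC))
E
```

```text
[-0.0003 -0.0001  0.0008] [-0.721  -0.5387 -4.5899] [ 0.1698 -0.4992  0.0068] 26.675
```

View pics/g24.png

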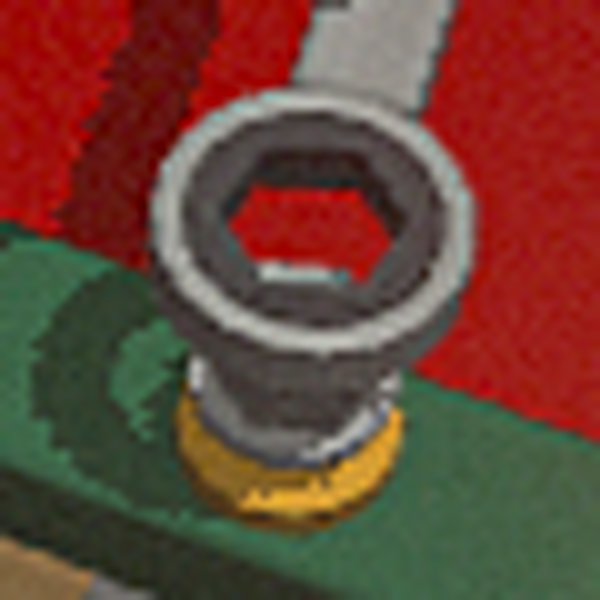

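```bash
python3 - <<'E'
from p import *
f0=bot.read_ft_force()
p,q=tilt(A0,np.radians(20.5),.190,r=.103)
r=bot.move_linear(p,speed=.02,until_force=6)
print(r,bot.read_position()-p+[0,0,.190],bot.read_ft_force()-f0,bot.read_moment(),bot.read_clock())
save("scene","s_k3")
c=cv2.imread("pics/s_k3.png")
cv2.imwrite("pics/g25.png",cv2.resize(c[185:245,325:385],(600,600),interpolation=cv2.INTER_CUBIC))
E
```

```text
False [0.0006 0.     0.1902] [6.7381 0.2319 6.4843] [ 0.3097 -1.2302 -0.0136] 28.775
```

View pics/g25.png

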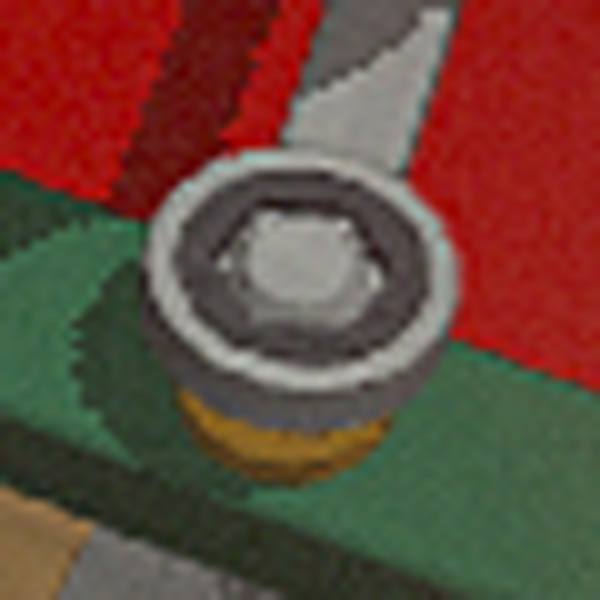

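```bash
python3 - <<'E'
from p import *
p,q=tilt(A0,np.radians(25.5),.198,r=.103)
r=bot.move_linear(p,speed=.03,rotation=q)
bot.wait(.15)
print(r,bot.read_position()-p,bot.read_ft_force(),bot.read_moment(),bot.read_clock())
save("scene","s_k4")
c=cv2.imread("pics/s_k4.png")
cv2.imwrite("pics/g26.png",cv2.resize(c[185:245,325:385],(600,600),interpolation=cv2.INTER_CUBIC))
E
```

```text
False [ 0.0002  0.0001 -0.0002] [ 4.7052  1.2167 -3.5552] [ 0.4456 -1.5827 -0.0334] 29.4167
```

View pics/g26.png

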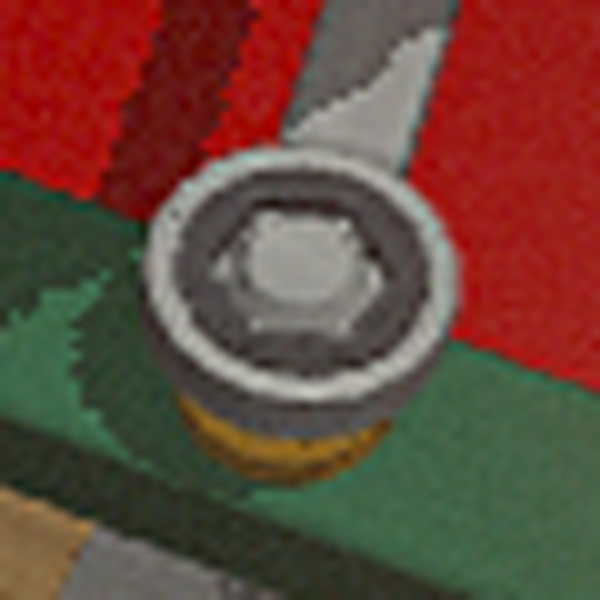

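```bash
python3 - <<'E'
from p import *
ax=AX+[.0007,.0002]
p,q=tilt(A0,np.radians(27),.198,r=.103,ax=ax)
r=bot.move_linear(p,speed=.03,rotation=q)
bot.wait(.15)
F,M,tau=bot.read_ft_force(),bot.read_moment(),bot.read_joint_efforts()
print(bot.read_position()-p,F,M,tau,bot.read_clock())
save("scene","s_k5")
c=cv2.imread("pics/s_k5.png")
cv2.imwrite("pics/g27.png",cv2.resize(c[185:245,325:385],(600,600),interpolation=cv2.INTER_CUBIC))
E
```

```text
[-0.0004 -0.0001  0.0001] [ 1.6928 -0.3393 -1.7463] [ 0.1939 -1.0021  0.0054] [  0.0808 -54.0781  21.0321   4.6665  -0.5827  -0.0401] 29.8667
```

View pics/g27.png

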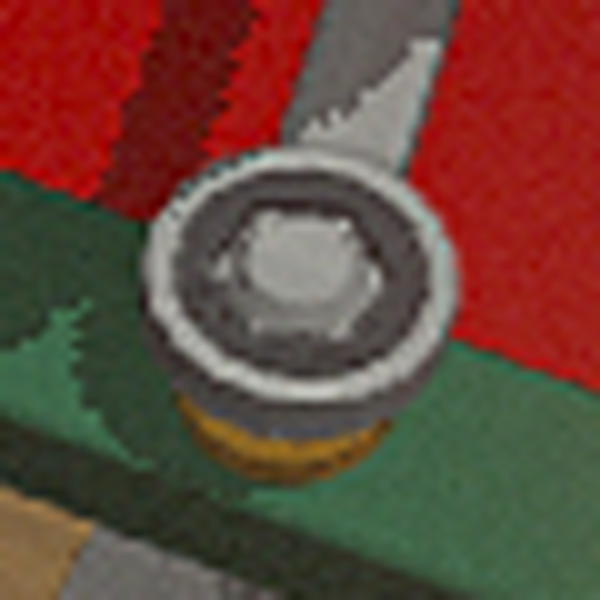

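```bash
cat >> p.py <<'E'
import json,os
TH=np.radians(27);AXS=AX+np.array([.0007,.0002]);RG=.103
def st(**k):
    s=json.load(open("st.json")) if os.path.exists("st.json") else dict(a=float(A0),gz=.198)
    s.update(k);json.dump(s,open("st.json","w"));return s
def meas():
    F=bot.read_ft_force();M=bot.read_moment();t=bot.read_joint_efforts()[0];p=bot.read_position();T=Rq(bot.read_tool_rot())
    d=p[:2]-AXS
    m_tcp=M[2]+d[0]*F[1]-d[1]*F[0]
    o=[m_tcp]
    for k in(.1,.2):
        e=(p-k*T[:,1])[:2]-AXS;o.append(M[2]+e[0]*F[1]-e[1]*F[0])
    o.append(-t-(AXS[0]*F[1]-AXS[1]*F[0]));o.append(t-(AXS[0]*F[1]-AXS[1]*F[0]))
    return np.array(o),F,M,t
def swing(a1,step,drive,speed=.08,stop=None):
    s=st();a=s["a"];gz=s["gz"];n=max(1,int(np.ceil(abs(a1-a)/step)));L=[]
    for i in range(n):
        an=a+(a1-s["a"])/n
        if drive: gz-=.004*abs(an-a)/(2*np.pi)
        a=an
        p,q=tilt(a,TH,gz,ax=AXS,r=RG)
        bot.move_linear(p,speed=speed,rotation=q)
        m,F,M,t=meas();L.append(m)
        print(round(np.degrees(a),1),"m",m,"F",np.round(F,1),"Mz",round(M[2],2),"t1",round(t,2),np.round((bot.read_position()-p)*1e3,1))
        if stop and abs(m[0])>stop: print("STOP");break
    st(a=float(a),gz=float(gz));return L
E
python3 - <<'E'
from p import *
print(meas())
swing(np.radians(-10),np.radians(6.7),True,stop=.8)
print(bot.read_clock());save("scene","s_l1")
c=cv2.imread("pics/s_l1.png")
cv2.imwrite("pics/g28.png",cv2.resize(c[185:245,325:385],(600,600),interpolation=cv2.INTER_CUBIC))
E
```

```text
(array([ 0.0448,  0.0219, -0.0009, -0.1084,  0.1038]), array([ 2.2813,  0.1584, -1.9623]), array([ 0.2551, -0.9688, -0.0116]), np.float64(0.1060711545869708))
10.0 m [-0.0207 -0.0064  0.0079 -0.3541 -0.3289] F [ 2.4  0.7 -2.2] Mz 0.01 t1 0.01 [-0.2 -0.3  0. ]
3.3 m [0.3417 0.2428 0.1439 0.6472 1.9181] F [ 3.  -2.  -1.7] Mz 0.1 t1 0.64 [ 0.2 -0.7  0. ]
-3.3 m [0.3681 0.2535 0.1389 0.6633 2.6633] F [ 2.7 -2.7 -1.9] Mz 0.09 t1 1.0 [ 0.2 -0.7 -0. ]
-10.0 m [0.3417 0.2632 0.1847 0.1107 2.7232] F [ 2.8 -2.2 -2.3] Mz 0.15 t1 1.31 [ 0.1 -0.6 -0. ]
31.15
```

View pics/g28.png

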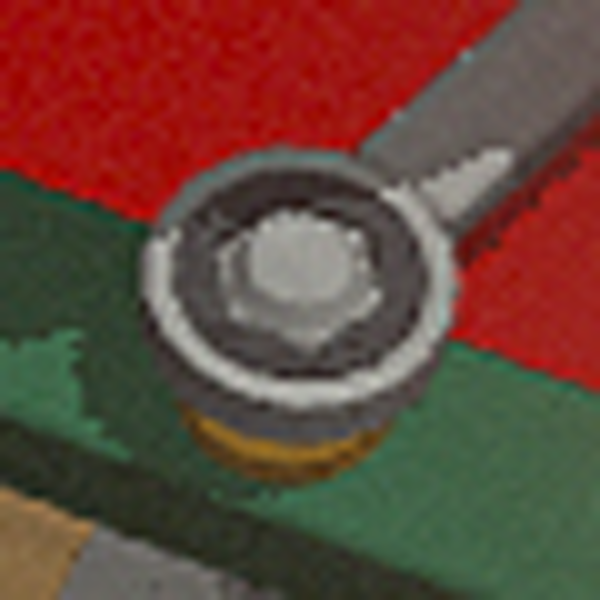

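```bash
python3 - <<'E'
from p import *
bot.set_gripper(.45)
bot.wait(.3)
print(bot.read_ft_force(),bot.read_moment(),bot.read_clock(),bot.read_gripper_width())
save("scene","s_l2");save("wrist","w_l2")
c=cv2.imread("pics/s_l2.png");w=cv2.imread("pics/w_l2.png")
cv2.imwrite("pics/g29.png",cv2.hconcat([cv2.resize(c[185:245,325:385],(400,400),interpolation=cv2.INTER_CUBIC),cv2.resize(w,(533,400))[:,66:466]]))
E
```

```text
[ 1.0897 -0.4448 -0.3799] [-0.0963 -0.4399 -0.021 ] 31.825 0.4489206842564883
```

View pics/g29.png

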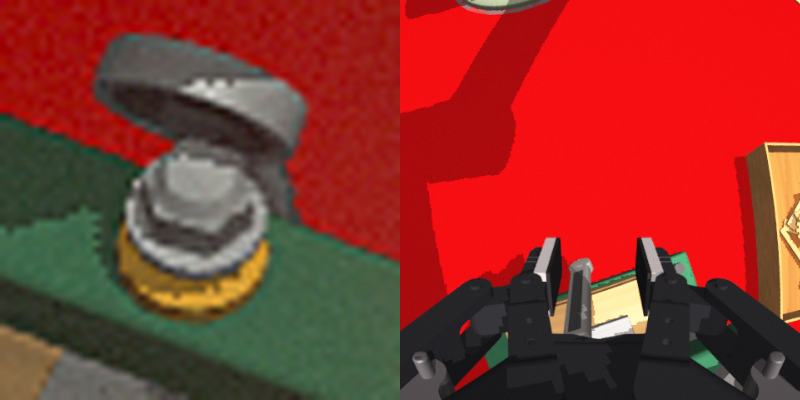

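```bash
python3 - <<'E'
from p import *
p=bot.read_position()
bot.move_linear([p[0],p[1],.26],speed=.25)
bot.move_pose([.465,.04,.27],quat(np.radians(-5)+np.pi))
pw,qw=bot.read_position(),bot.read_tool_rot()
json.dump([pw.tolist(),qw.tolist()],open("view2.json","w"))
print(pw,bot.read_clock())
save("wrist","w_m1");save("scene","s_m1")
w=cv2.imread("pics/w_m1.png");c=cv2.imread("pics/s_m1.png")
cv2.imwrite("pics/g30.png",cv2.resize(w[190:410,250:400],(409,600),interpolation=cv2.INTER_CUBIC))
cv2.imwrite("pics/g31.png",cv2.resize(c[180:240,325:385],(600,600),interpolation=cv2.INTER_CUBIC))
E
```

```text
[0.4643 0.0401 0.2699] 32.9417
```

View pics/w_m1.png

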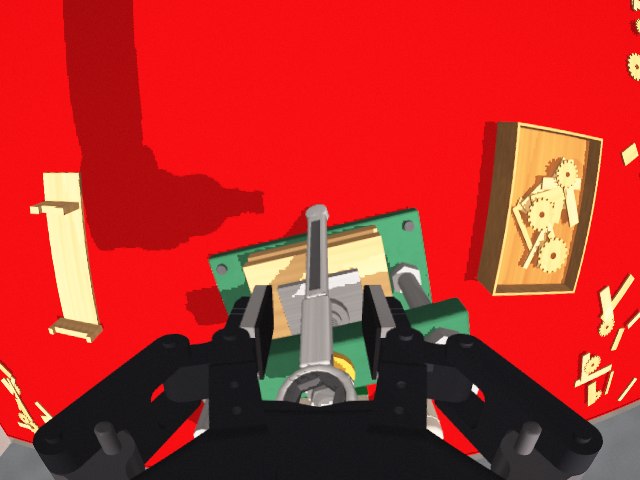

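View pics/g31.png

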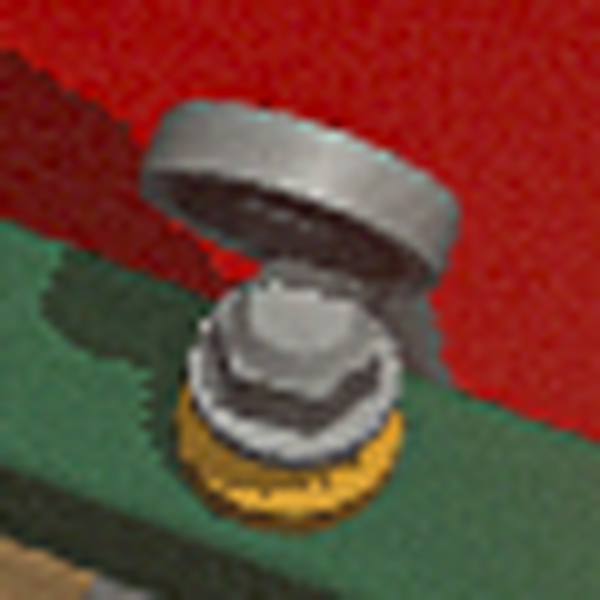

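View pics/g30.png

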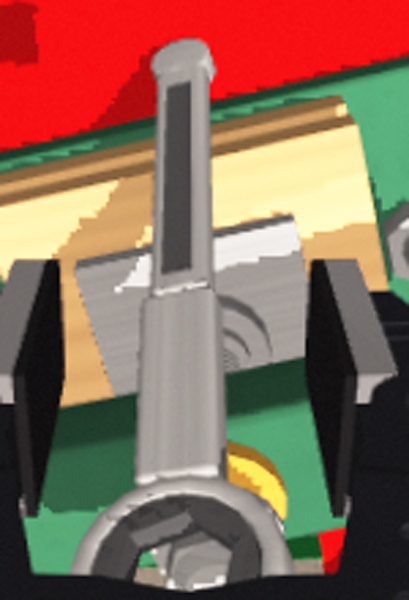

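```bash
cat > fit3.py <<'E'
from p import *
from fit2 import pj,circ
pw,qw=[np.array(v) for v in json.load(open("view2.json"))]
s=2.727
obs=[((-.233,0,0),(184,52)),((-.095,-.012,.007),(142,293)),((-.095,.012,.007),(216,291)),((-.030,-.012,.007),(136,478)),((-.030,.012,.007),(226,475))]
def res(x):
    M=frame(*x[3:]);o=[]
    for P,(a,b) in obs:
        d=wproj(x[:3]+M@np.array(P),pw,qw)-[250+a/s,190+b/s];o+=list(d*(.7 if P[0]<-.2 else 1))
    Q=np.vstack([circ(x,M,.0285,.007),circ(x,M,.0285,-.007)])
    o+=list((np.r_[Q.min(0),Q.max(0)]-[339,190,371.2,209.4])*.8);return o
f=least_squares(res,[.57,.04,.22,-.1,1.15,0]);x=f.x;M=frame(*x[3:])
print(x[:3],np.degrees(x[3:]),f.cost,np.array(f.fun));print("tail",x[:3]+M@[-.233,0,0]);print(M)
np.save("x3.npy",x)
for back in(15,20,25):
  for r in (.08,.095,.105):
    T=np.stack([np.cross(-M[:,2],-M[:,0]),-M[:,2],-M[:,0]],1);T=R.from_rotvec(M[:,1]*np.radians(back)).as_matrix()@T
    p=x[:3]-r*M[:,0]+.017*T[:,1];q=qm(T)
    print(back,r,p,T[:,1],[bot.solve_ik(v,q) is not None for v in (p,p-.09*T[:,1],p+.05*M[:,2],p+.05*M[:,2]+[-.02,0,.13])])
E
python3 fit3.py
```

```text
[0.5708 0.0305 0.2192] [-4.5293 67.7042  7.6165] 4.888396202359215 [-0.4492 -0.4427 -0.2187  1.297   1.1745 -0.6572 -0.1414  0.3712 -0.0896
 -0.9329 -0.7552 -1.5881 -0.5882  1.1677]
tail [0.4827 0.0375 0.0036]
[[ 0.3782 -0.044  -0.9247]
 [-0.03    0.9978 -0.0597]
 [ 0.9252  0.0503  0.376 ]]
15 0.08 [0.5541 0.034  0.1349] [ 0.7953  0.0654 -0.6027] [False, False, False, True]
15 0.095 [0.5484 0.0345 0.121 ] [ 0.7953  0.0654 -0.6027] [False, False, False, True]
15 0.105 [0.5446 0.0348 0.1118] [ 0.7953  0.0654 -0.6027] [False, False, False, True]
20 0.08 [0.5531 0.034  0.1338] [ 0.7396  0.0664 -0.6698] [True, True, True, True]
20 0.095 [0.5475 0.0345 0.1199] [ 0.7396  0.0664 -0.6698] [True, False, False, True]
20 0.105 [0.5437 0.0348 0.1106] [ 0.7396  0.0664 -0.6698] [True, False, False, True]
25 0.08 [0.5521 0.034  0.1327] [ 0.6782  0.0668 -0.7318] [True, True, True, True]
25 0.095 [0.5464 0.0345 0.1188] [ 0.6782  0.0668 -0.7318] [True, True, True, True]
25 0.105 [0.5426 0.0348 0.1096] [ 0.6782  0.0668 -0.7318] [True, True, True, True]
```

```bash
cat > regrip2.py <<'E'
from p import *
x=np.load("x3.npy");M=frame(*x[3:])
T=np.stack([np.cross(-M[:,2],-M[:,0]),-M[:,2],-M[:,0]],1);T=R.from_rotvec(M[:,1]*np.radians(25)).as_matrix()@T
q=qm(T);p=x[:3]-.107*M[:,0]+.016*T[:,1]
ret=p+.05*M[:,2];up=ret+[-.02,0,.13]
bot.set_gripper(.75)
bot.move_pose(p-.09*T[:,1],q)
r=bot.move_linear(p,speed=.15,until_force=12);print(r,bot.read_position()-p,bot.read_ft_force(),bot.read_clock())
bot.set_gripper(0,grasp_force=120);w=bot.read_gripper_width();print(w,bot.read_ft_force(),bot.read_clock())
if .15<w<.35:
    bot.move_linear(ret,speed=.09);print(bot.read_ft_force())
    bot.move_linear(up,speed=.25)
    a=np.radians(-7)
    hp,hq=tilt(a,np.radians(20.5),.262,r=.105)
    bot.move_pose(hp,hq)
    p2,_=tilt(a,np.radians(20.5),.228,r=.105)
    bot.move_linear(p2,speed=.12)
    print(bot.read_position()-p2,bot.read_ft_force(),bot.read_moment(),bot.read_clock())
save("scene","s_n1");save("wrist","w_n1")
c=cv2.imread("pics/s_n1.png")
cv2.imwrite("pics/g32.png",cv2.resize(c[180:240,325:385],(600,600),interpolation=cv2.INTER_CUBIC))
E
python3 regrip2.py
```

```text
False [-0.0001  0.0001 -0.0001] [-0.6673  0.6222  0.1432] 35.4
0.22312487620394159 [-6.444 -0.549  7.453] 35.9083
[ 0.6033  0.5882 -4.3899]
[-0.0004 -0.0001  0.0004] [ 0.5707 -0.565  -4.0174] [-0.0967 -0.4555 -0.0011] 38.975
```

View pics/g32.png

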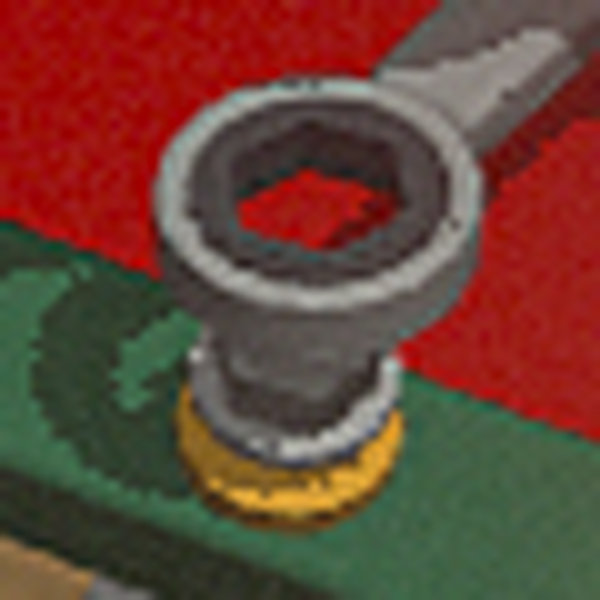

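View pics/w_n1.png

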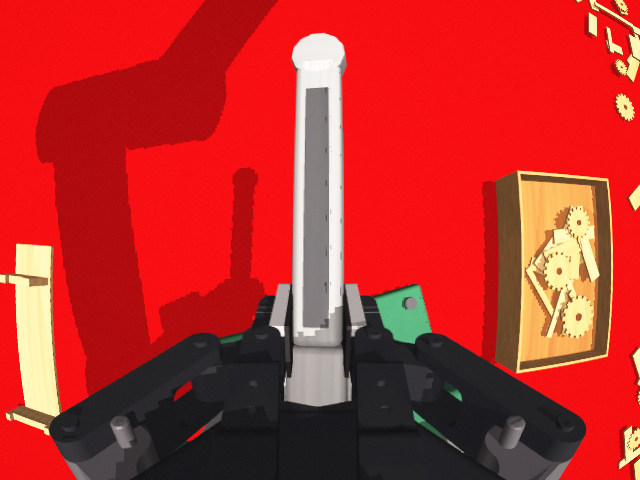

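```bash
cat > fit4.py <<'E'
from p import *
from fit2 import pj,circ
pw,qw=bot.read_position(),bot.read_tool_rot()
W=[((-.095,-.012,.006),(288,347)),((-.095,.012,.006),(349,347)),((-.22,-.010,.006),(295,75)),((-.22,.010,.006),(343,75)),((-.15,-.010,.006),(292,232)),((-.15,.010,.006),(344,232))]
ob=[340.5,187.8,373.5,210.8]
def mk(a0):
    def res(x):
        M=frame(*x[3:]);o=[]
        for P,uv in W:
            d=(wproj(x[:3]+M@np.array(P),pw,qw)-uv);o+=list(d*([.5,.5] if P[0]==-.095 else [.5,0]))
        Q=circ(x,M,.0285,.007);o+=list((np.r_[Q.min(0),Q.max(0)]-ob)*1.5);return o
    return res
res=mk(0)
a=np.radians(-7)
f=least_squares(res,[*AX,.235,a,.1,0]);x=f.x;print("free",x[:3],np.degrees(x[3:]),f.cost,np.round(f.fun,1))
f=least_squares(lambda y:res([*y,0]),[*AX,.235,a,.1]);x=f.x;print("roll0",x[:3],np.degrees(x[3:]),f.cost,np.round(f.fun,1))
u=np.array([np.cos(a),np.sin(a)])
print((x[:2]-AX)@u,(x[:2]-AX)@[-u[1],u[0]])
E
python3 fit4.py
```

```text
free [0.5798 0.041  0.2308] [-6.8209  1.4874 13.7593] 1.977968049608537 [-0.1 -0.9  0.8  0.6  0.2 -0.  -1.1 -0.   0.3 -0.   0.3 -0.  -0.5 -0.4
 -0.4  0.2]
roll0 [0.5812 0.0399 0.2325] [-6.7225  6.1911] 5.994556122232492 [ 0.2 -0.   0.6 -0.2  0.8 -0.  -1.8 -0.   0.9 -0.  -0.2 -0.  -0.6 -2.
 -0.4  1.5]
-0.001391211068825203 0.00046390614503231573
```

```bash
python3 - <<'E'
import cv2
a=cv2.imread("pics/w_n1.png");b=cv2.imread("pics/w_k1.png")
cv2.imwrite("pics/g33.png",cv2.hconcat([cv2.resize(x[20:420,260:380],(180,600),interpolation=cv2.INTER_CUBIC) if 0 else cv2.resize(x[230:410,258:378],(400,600),interpolation=cv2.INTER_CUBIC) for x in(a,b)]))
E
```

```text
(no output)
```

View pics/g33.png

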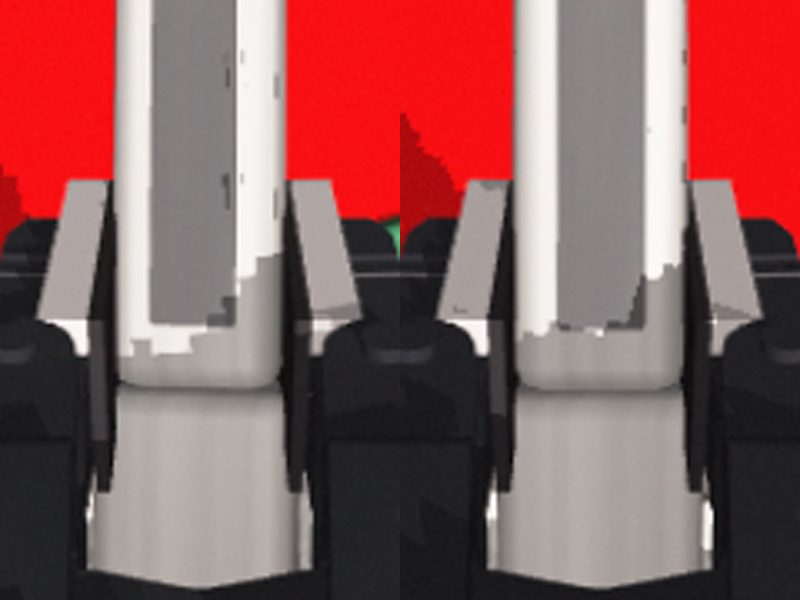

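```bash
cat >> p.py <<'E'
def tilt2(a,th,ro,gz,ax=AX,r=.105):
    u=np.array([np.cos(a),np.sin(a),0]);n=np.array([-u[1],u[0],0])
    M=R.from_rotvec(u*ro).as_matrix()@R.from_rotvec(n*th).as_matrix()@Rq(quat(a+np.pi))
    G=np.array([*(ax-r*u[:2]),gz]);return G+.019*M[:,1],qm(M)
E
python3 - <<'E'
from p import *
a=np.radians(-7)
p,q=tilt2(a,np.radians(23),np.radians(-10),.228,ax=AX)
bot.move_linear(p,speed=.05,rotation=q)
print(bot.read_position()-p,bot.read_ft_force(),bot.read_moment(),bot.read_clock())
save("scene","s_n2")
c=cv2.imread("pics/s_n2.png")
cv2.imwrite("pics/g34.png",cv2.resize(c[180:240,325:385],(600,600),interpolation=cv2.INTER_CUBIC))
E
```

```text
[ 0.0005  0.0009 -0.0001] [ 0.1072 -0.1367 -5.0296] [ 0.1882 -0.5914  0.0127] 39.4083
```

View pics/g34.png

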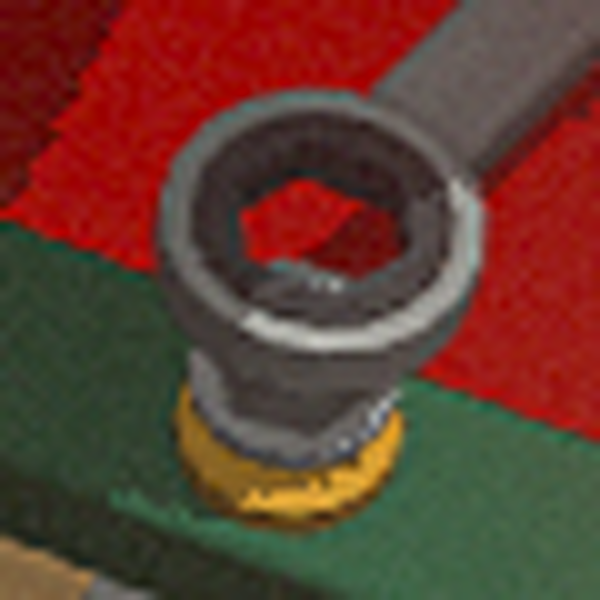

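```bash
python3 - <<'E'
from p import *
a=np.radians(-7);th,ro=np.radians(24.5),np.radians(-11);ax=AX+[.0007,-.0011]
p,q=tilt2(a,th,ro,.222,ax=ax)
bot.move_linear(p,speed=.08,rotation=q)
f0=bot.read_ft_force();print(f0)
for gz in (.206,.2025,.1995):
    p,q=tilt2(a,th,ro,gz,ax=ax)
    r=bot.move_linear(p,speed=.03,until_force=5)
    print(gz,r,bot.read_position()[2]-p[2]+gz,bot.read_ft_force()-f0,bot.read_moment(),bot.read_clock())
    if r: break
save("scene","s_n3")
c=cv2.imread("pics/s_n3.png")
cv2.imwrite("pics/g35.png",cv2.resize(c[185:245,325:385],(600,600),interpolation=cv2.INTER_CUBIC))
E
```

```text
[ 0.1845 -0.5837 -5.6689]
0.206 False 0.2060701855723286 [3.2305 3.8266 2.8153] [ 0.5954 -1.3007  0.1816] 40.3917
0.2025 False 0.2024460225561064 [3.7399 2.4204 4.29  ] [ 0.4546 -1.5937  0.229 ] 40.6583
0.1995 False 0.19933091279917253 [5.3039 2.0067 4.1617] [ 0.3816 -1.6697  0.185 ] 40.9083
```

View pics/g35.png

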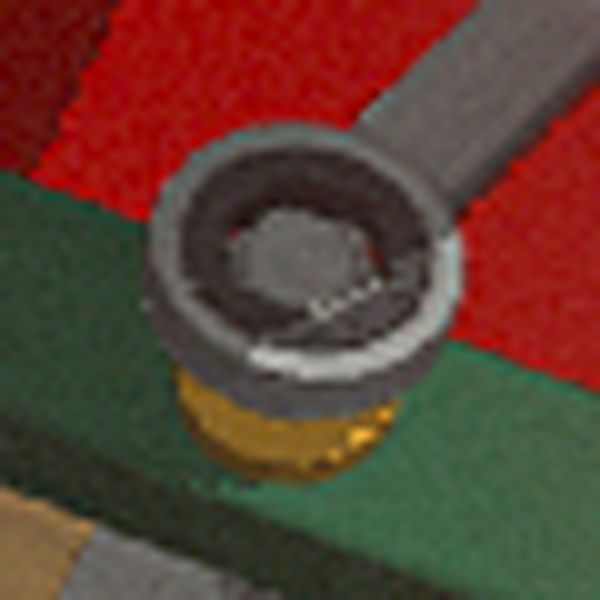

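```bash
python3 - <<'E'
from p import *
a=np.radians(-7);th,ro=np.radians(24.5),np.radians(-11);f0=np.array([.18,-.58,-5.0])
for dx,dy,gz in((.0015,-.0003,.2005),(.0022,.0002,.2005)):
    p,q=tilt2(a,th,ro,gz,ax=AX+[dx,dy])
    bot.move_linear(p,speed=.03)
    print(dx,dy,bot.read_ft_force()-f0,bot.read_moment(),bot.read_clock())
save("scene","s_n4")
c=cv2.imread("pics/s_n4.png")
cv2.imwrite("pics/g36.png",cv2.resize(c[185:245,325:385],(600,600),interpolation=cv2.INTER_CUBIC))
E
```

```text
0.0015 -0.0003 [4.1769 1.4227 2.8708] [ 0.1686 -1.4997  0.1949] 41.2083
0.0022 0.0002 [2.6199 0.2036 3.2738] [-0.0126 -1.1993  0.0948] 41.4583
```

View pics/g36.png

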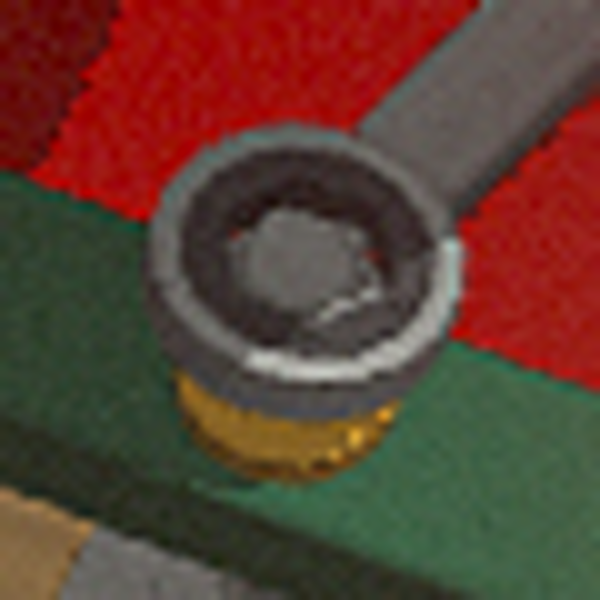

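```bash
python3 - <<'E'
from p import *
a=np.radians(-7);f0=np.array([.18,-.58,-5.0]);A=AX+[.0029,.0003]
for th,ro,da,gz in((24.5,-8,0,.2),(24.5,-14,0,.2),(26.5,-11,0,.2),(27.5,-11,-4,.2)):
    p,q=tilt2(a+np.radians(da),np.radians(th),np.radians(ro),gz,ax=A)
    bot.move_linear(p,speed=.04,rotation=q)
    print(th,ro,da,bot.read_ft_force()-f0,bot.read_moment(),bot.read_clock())
save("scene","s_n5")
c=cv2.imread("pics/s_n5.png")
cv2.imwrite("pics/g37.png",cv2.resize(c[185:245,325:385],(600,600),interpolation=cv2.INTER_CUBIC))
E
```

```text
24.5 -8 0 [1.7845 0.4632 0.8884] [ 0.0391 -1.0547  0.0661] 41.7583
24.5 -14 0 [ 1.1847 -2.9984  2.4952] [-0.3447 -0.872   0.0806] 42.0167
26.5 -11 0 [1.8741 0.3932 1.9904] [ 0.2513 -0.9925  0.0595] 42.2667
27.5 -11 -4 [ 1.9548 -1.3371  3.8486] [-0.145  -1.0019  0.2536] 42.6167
```

View pics/g37.png

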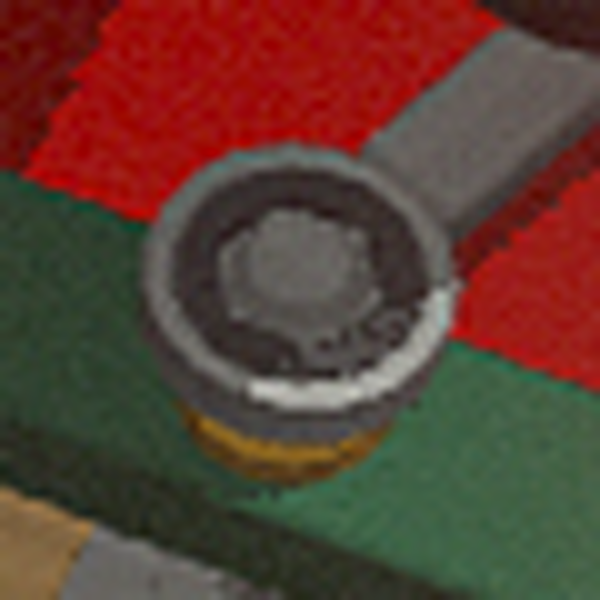

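```bash
cat >> p.py <<'E'
AXS=AX+np.array([.0004,.0003]);RG=.1025
def meas2():
    F=bot.read_ft_force();M=bot.read_moment();p=bot.read_position();T=Rq(bot.read_tool_rot());o=[]
    for k in(0,.13,.17,.21):
        e=(p-k*T[:,1])[:2]-AXS;o.append(M[2]+e[0]*F[1]-e[1]*F[0])
    return np.array(o),F,M
def swing2(a1,step,drive,th=27.5,ro=-11,speed=.1,stop=None,zoff=0):
    s=st();a0=a=s["a"];gz=s["gz"];n=max(1,int(np.ceil(abs(a1-a)/step-1e-6)))
    for i in range(n):
        an=a+(a1-a0)/n
        if drive: gz-=.004*abs(an-a)/(2*np.pi)
        a=an
        p,q=tilt2(a,np.radians(th),np.radians(ro),gz+zoff,ax=AXS,r=RG)
        bot.move_linear(p,speed=speed,rotation=q)
        m,F,M=meas2()
        print(round(np.degrees(a),1),m,np.round(F,1),round(M[2],2),np.round((bot.read_position()-p)*1e3,1))
        if stop and m[2]>stop: print("STOP");break
    st(a=float(a),gz=float(gz))
E
python3 - <<'E'
from p import *
st(a=float(np.radians(-11)),gz=.2)
print(meas2())
swing2(np.radians(-37),np.radians(6.5),True,stop=.5)
print(bot.read_clock())
swing2(np.radians(-10),np.radians(9),False)
print(bot.read_clock());save("scene","s_o1")
c=cv2.imread("pics/s_o1.png")
cv2.imwrite("pics/g38.png",cv2.resize(c[185:245,325:385],(600,600),interpolation=cv2.INTER_CUBIC))
E
```

```text
(array([0.4694, 0.2978, 0.245 , 0.1923]), array([ 1.7859, -2.4304, -1.6406]), array([-0.2605, -1.0611,  0.2353]))
-17.5 [0.1169 0.0793 0.0677 0.0562] [ 2.9 -0.4 -1.6] 0.16 [-0.  -0.2  0.1]
-24.0 [0.1261 0.0894 0.0781 0.0668] [ 2.8 -0.8 -0.8] 0.17 [-0.1 -0.3  0. ]
-30.5 [0.0581 0.0823 0.0898 0.0972] [ 2.   0.  -0.6] 0.17 [-0.2 -0.4  0. ]
-37.0 [0.7194 0.6141 0.5816 0.5492] [ 0.6 -1.9  2.1] 0.59 [-0.4 -0.6  0.3]
STOP
43.7667
-28.0 [0.019  0.028  0.0307 0.0335] [ 0.8  0.  -0.8] 0.06 [-0.3  0.5 -0.1]
-19.0 [-0.0529 -0.0317 -0.0251 -0.0186] [ 0.9  0.3 -1.4] 0.01 [ 0.1  0.6 -0. ]
-10.0 [-0.0231 -0.0065 -0.0014  0.0037] [ 2.3  0.7 -1.7] 0.09 [ 0.1  0.7 -0. ]
44.7417
```

View pics/g38.png

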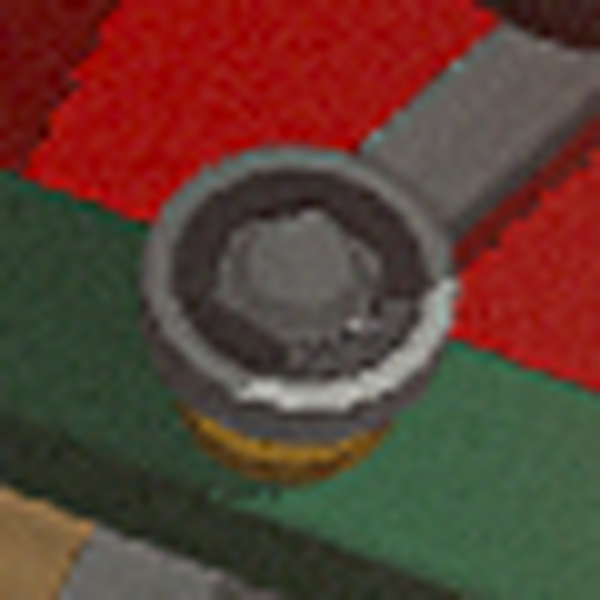

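```bash
python3 - <<'E'
from p import *
swing2(np.radians(54),np.radians(11),False,speed=.13)
print(bot.read_clock())
swing2(np.radians(-28),np.radians(8.2),True,stop=.6,speed=.12)
print(bot.read_clock());save("scene","s_o2")
c=cv2.imread("pics/s_o2.png")
cv2.imwrite("pics/g39.png",cv2.resize(c[185:245,325:385],(600,600),interpolation=cv2.INTER_CUBIC))
E
```

```text
0.7 [-0.0484 -0.004   0.0096  0.0233] [ 0.6  1.  -0.6] 0.06 [-0.1  0.6  0. ]
11.3 [-0.0483 -0.027  -0.0204 -0.0139] [ 0.5  0.7 -1.4] 0.02 [-0.3  0.6  0. ]
22.0 [-0.078  -0.064  -0.0597 -0.0554] [ 0.4  0.6 -1.5] -0.03 [-0.5  0.5  0. ]
32.7 [0.006  0.0366 0.046  0.0554] [-1.  -0.5 -1. ] 0.02 [-0.6  0.3  0.1]
43.3 [-0.052  -0.0461 -0.0443 -0.0425] [-0.4 -0.7 -1.7] -0.07 [-0.7  0.3 -0. ]
54.0 [-0.0054  0.0461  0.062   0.0778] [-1.6 -2.7 -1.1] -0.03 [-0.8  0.2 -0. ]
46.7917
45.8 [-0.2612 -0.1309 -0.0909 -0.0508] [-2.6 -0.8 -0.3] -0.11 [ 0.   0.  -0.4]
37.6 [-0.1807 -0.0502 -0.01    0.0301] [-2.7 -0.5 -0.1] -0.03 [ 0.3 -0.2 -0.3]
29.4 [-0.1936 -0.1164 -0.0926 -0.0689] [-1.5  0.1 -0.2] -0.1 [ 0.4 -0.4 -0.2]
21.2 [0.0498 0.1005 0.1161 0.1317] [-2.8 -1.4 -0.3] 0.03 [ 0.2 -0.7 -0. ]
13.0 [0.1281 0.1593 0.1689 0.1785] [-3.6 -1.8  0.8] 0.04 [ 0.2 -0.6 -0.1]
4.8 [0.0233 0.0599 0.0712 0.0824] [-2.1 -0.4  0.1] 0.01 [ 0.2 -0.6 -0.1]
-3.4 [0.0116 0.0799 0.1009 0.122 ] [-1.7  0.6  0.2] 0.07 [ 0.1 -0.5 -0.1]
-11.6 [0.0161 0.0709 0.0878 0.1046] [-2.6  0.5  0.7] 0.02 [ 0.1 -0.5 -0.1]
-19.8 [0.0657 0.1082 0.1213 0.1343] [-1.2  0.7  0. ] 0.09 [ 0.  -0.5 -0.1]
-28.0 [0.0752 0.1451 0.1666 0.1881] [-0.7  1.2 -1.2] 0.16 [-0.  -0.5 -0. ]
49.7083
```

View pics/g39.png

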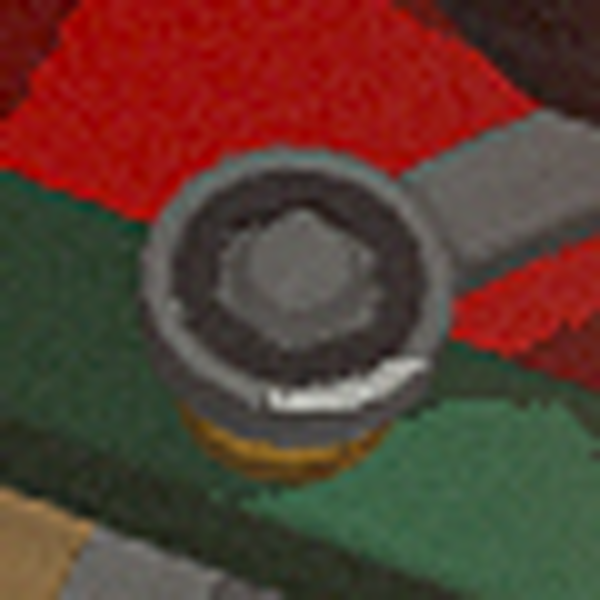

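```bash
cat > drive.py <<'E'
from p import *
def step(a,gz,speed,th=27.5,ro=-11):
    p,q=tilt2(a,np.radians(th),np.radians(ro),gz,ax=AXS,r=RG);bot.move_linear(p,speed=speed,rotation=q)
def cycle(lo=-30,hi=54,target=1.15,tmax=64):
    s=st();a=np.degrees(s["a"]);gz=s["gz"]
    n=int(np.ceil((hi-a)/13.8));h=(hi-a)/n
    for i in range(n): a+=h;step(np.radians(a),gz,.2)
    print("ret",bot.read_clock())
    m=0;mp=0
    while a>lo+.1 and bot.read_clock()<tmax:
        d=9 if m<.3 else 5 if m<.8 else 3
        d=min(d,a-lo);a-=d;gz-=.004*d/360
        step(np.radians(a),gz,.13 if d>5 else .08)
        mm,F,M=meas2();m=mm[2];print(round(a,1),mm,np.round(F,1),round(M[2],2))
        st(a=float(np.radians(a)),gz=float(gz))
        if m>target:
            mm,F,M=meas2();print("again",mm)
            if mm[2]>target-.1: print("REACHED",bot.read_clock());return True
    print(bot.read_clock());return False
if __name__=="__main__": cycle()
E
python3 drive.py
```

```text
ret 52.1083
45.0 [-0.1923 -0.0965 -0.0671 -0.0376] [-2.4 -1.6  1.1] -0.12
36.0 [-0.2285 -0.0917 -0.0496 -0.0075] [-3.2 -1.   0.9] -0.09
27.0 [0.0935 0.1265 0.1366 0.1467] [-3.  -2.5  1.2] 0.01
18.0 [0.1504 0.2033 0.2196 0.2358] [-3.7 -1.9  1.8] 0.1
9.0 [0.4314 0.3183 0.2835 0.2487] [-2.1 -3.2 -0. ] 0.12
0.0 [0.4083 0.3363 0.3141 0.2919] [-2.8 -2.3  1.6] 0.17
-5.0 [0.6511 0.508  0.464  0.42  ] [-2.4 -3.   0.8] 0.3
-10.0 [0.6695 0.5372 0.4965 0.4558] [-3.3 -2.7  1.3] 0.32
-15.0 [0.8132 0.6358 0.5812 0.5267] [-2.4 -3.   1.5] 0.43
-20.0 [0.859  0.6585 0.5968 0.5351] [-1.4 -3.1 -0. ] 0.48
-25.0 [0.8171 0.605  0.5397 0.4744] [-2.4 -3.1  1.3] 0.39
-30.0 [0.9922 0.7554 0.6826 0.6097] [-1.8 -3.5  0.3] 0.56
55.6083
```

```bash
sed -i 's/m=mm\[2\]/m=(mm[1]+mm[2])\/2/; s/(mm\[2\]>target-.1)/((mm[1]+mm[2])\/2>target-.1)/; s/if mm\[2\]>target-.1/if (mm[1]+mm[2])\/2>target-.12/; s/d=9 if m<.3 else 5 if m<.8 else 3/d=10 if m<.4 else 5 if m<.9 else 3/' drive.py; python3 -c "
from drive import *
cycle(hi=41,target=1.13,tmax=63)"
```

```text
ret 57.7583
31.0 [-0.0718 -0.0239 -0.0092  0.0055] [-1.4 -0.5  0.7] -0.04
21.0 [-0.2486 -0.1366 -0.1021 -0.0676] [-1.9  0.6  1.7] -0.1
11.0 [0.7932 0.6417 0.5951 0.5485] [-1.1 -3.5  1.9] 0.45
6.0 [1.1467 0.8714 0.7867 0.702 ] [-1.5 -5.6  1.6] 0.56
1.0 [1.1449 0.9033 0.829  0.7546] [-1.9 -4.8  2.8] 0.62
-4.0 [1.24   0.9513 0.8624 0.7736] [-1.3 -5.1  2.2] 0.67
-7.0 [1.3101 1.0296 0.9434 0.8571] [-1.7 -4.9  2.3] 0.75
-10.0 [1.2382 0.961  0.8758 0.7905] [-1.3 -4.7  1.2] 0.7
-13.0 [1.4557 1.122  1.0193 0.9167] [-2.1 -5.5  1.6] 0.81
-16.0 [1.4439 1.1287 1.0318 0.9348] [-2.  -5.1  1.5] 0.84
-19.0 [1.5774 1.2304 1.1237 1.0169] [-2.2 -5.5  2. ] 0.92
again [1.5774 1.2304 1.1237 1.0169]
REACHED 60.8083
```

```bash
python3 - <<'E'
from drive import *
s=st();a=np.degrees(s["a"])+7
step(np.radians(a),s["gz"]+.0015,.06);print(bot.read_ft_force(),bot.read_clock());st(a=float(np.radians(a)))
save("scene","s_q0")
bot.set_gripper(0,grasp_force=20)
print(bot.read_ft_force(),bot.read_gripper_width(),bot.read_clock())
bot.set_gripper(.27)
save("scene","s_q1");print(bot.read_ft_force(),bot.read_gripper_width(),bot.read_clock())
c=cv2.imread("pics/s_q0.png");d=cv2.imread("pics/s_q1.png")
cv2.imwrite("pics/g40.png",cv2.hconcat([cv2.resize(x[185:245,325:385],(400,400),interpolation=cv2.INTER_CUBIC) for x in(c,d)]))
E
```

```text
[-0.6453 -1.2264 -1.4384] 61.1833
[-0.38   -1.0108 -1.3343] 0.22107310206438613 61.45
[-2.0903 -1.0971 -0.0295] 0.26831628721455947 61.725
```

View pics/g40.png

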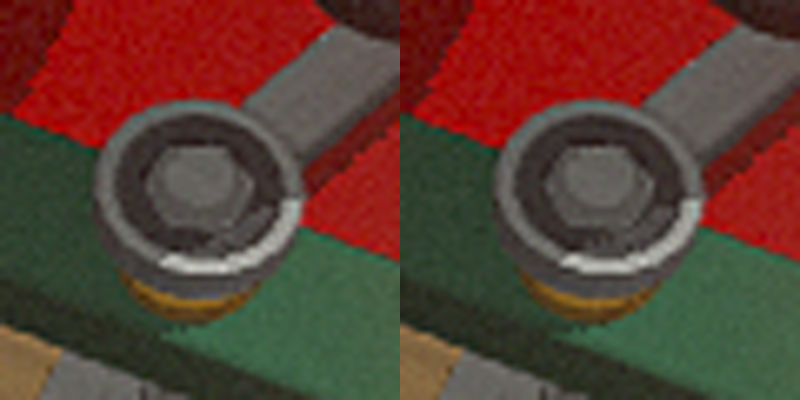

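```bash
python3 - <<'E'
from drive import *
bot.set_gripper(.36);bot.wait(.15)
save("scene","s_q2");print(bot.read_ft_force(),bot.read_gripper_width(),bot.read_clock())
save("wrist","w_q2")
c=cv2.imread("pics/s_q2.png");d=cv2.imread("pics/w_q2.png")
cv2.imwrite("pics/g41.png",cv2.hconcat([cv2.resize(c[185:245,325:385],(400,400),interpolation=cv2.INTER_CUBIC),cv2.resize(d,(533,400))[:,66:466]]))
E
```

```text
[ 0.1021  0.0814 -0.281 ] 0.35755595470350754 62.1667
```

View pics/g41.png

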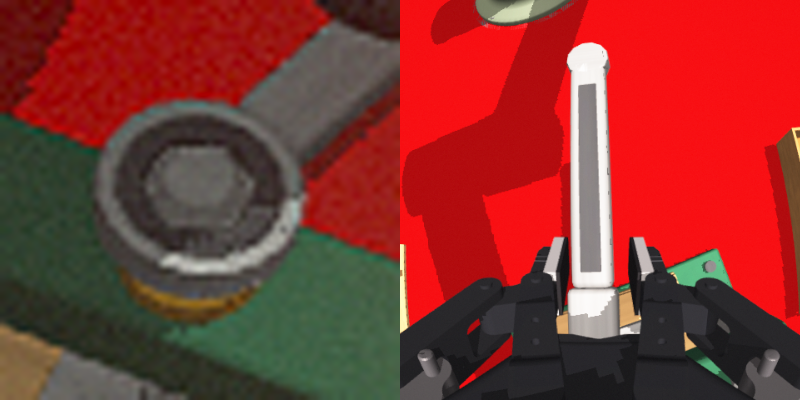

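```bash
python3 - <<'E'
from drive import *
bot.set_gripper(.5)
p=bot.read_position();T=Rq(bot.read_tool_rot())
bot.move_linear(p-.075*T[:,1],speed=.1);print(bot.read_ft_force(),bot.read_clock())
p=bot.read_position();bot.move_linear(p+[-.06,0,.06],speed=.2)
save("scene","s_r1");print(bot.read_clock(),bot.read_ft_force())
c=cv2.imread("pics/s_r1.png")
cv2.imwrite("pics/g42.png",cv2.hconcat([cv2.resize(c[185:245,325:385],(400,400),interpolation=cv2.INTER_CUBIC),cv2.resize(c[130:290,260:420],(400,400),interpolation=cv2.INTER_CUBIC)]))
E
```

```text
[-0.7592 -0.0039  0.2087] 63.3917
64.0167 [ 0.6599 -0.5783  0.1589]
```

View pics/g42.png

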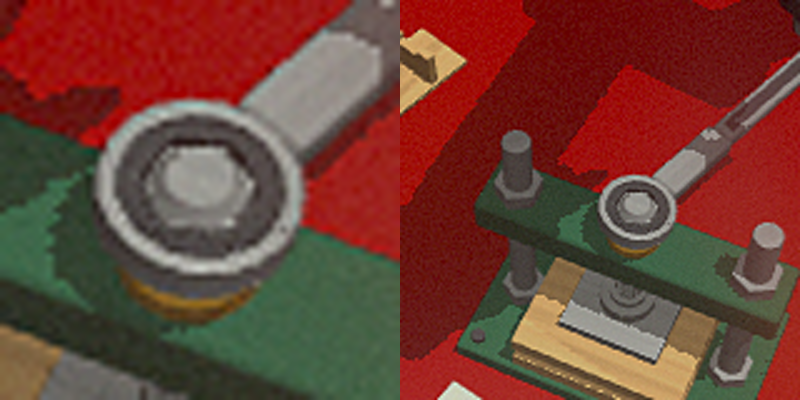

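```bash
python3 -c "
from cell import bot
print(bot.close_job())"
```

```text
the job is handed in; nothing more can be done
None
```

The screw is tightened to about 1.0–1.25 N m (target 1.2). The ring is fully down on the hexagon and the spanner stays there on its own. The job was handed in at about 64 s of the 72 s allowed.

**What went wrong on the way:**
- My first two seatings were not good enough. Each time I let go, the spanner tipped off the hexagon and came to rest leaning between the press beam and the table.
- I picked it up again both times. It never left the work surface, but the tail did touch the table beside the press.
- On the third seating I corrected the ring's tilt and sideways offset until it dropped fully home.

**What I did after that:**
- I swung the handle in four clockwise driving strokes with slipping return strokes. An earlier short stroke during the second seating had also turned the screw.
- The loose moment read about 0.1–0.2 N m. It then climbed steadily once the foot was down.
- One stroke showed an isolated rise to about 0.6 N m near 46° of swing. I took it for the gripper touching a column, but did not check. I kept clear of that angle afterwards.
- I backed off the load, opened the fingers in small steps and withdrew.

**Last checks:**
- **Seating:** the last scene picture shows the ring flat and fully down with the gripper clear.
- **Forces:** they were near zero after release (under 1 N).
- **Moment:** the tool was tilted and the force sensor's reference point is not given, so the final figure depends on where I assume it sits. My best assumptions give 1.0–1.23 N m. Assuming it sits at the tool tip would give 1.58, just under the 1.6 limit, but the weight readings rule that out.
- **Not checked:** I did not confirm separately that the foot is on the plate, beyond the climb in moment.

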